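Set up a board-rest fixture with support posts matched to sounded sockets

TASK

Set up the board-rest fixture: draw the depth rod out of its spring clip, sound the sockets that carry an orange collar down to their floors, and stand in each of these the post from the rack that comes out level with the fixture's ledge. Then lay the circuit board flat and square on ledge and posts, centred over the fixture, and see that the depth rod is pressed back home in its spring clip. Leave the torch and the solder reel where they are.

Things in the scene. Friction and masses are not known exactly. Their poses are not given: they have to be found in the camera images.
- fixture: Fixed aluminium block 100 x 140 x 60 mm (its x, y, z), origin at the centre of its underside. Four upright blind sockets 16.5 mm wide in its top face (z = 60) at x = -32, y = -51, -17, 17, 51 mm: 20, 28, 36, 44 or 52 mm deep from that face, no two alike, drawn anew each start, only to be felt. Sockets without a collar are not used. A ledge (x = 31 to 45, 132 long) stands 20 mm above the top face.
- collar_1: Orange guide collar, 22 mm outside, 17.5 mm inside, 10 mm tall, loose in a counterbore 23.5 mm wide and 6 mm deep round the socket at y = -51 mm, so it stands 4 mm proud of the top face: it marks a socket to be used; stays there. Absent when that socket is not used. Origin: centre of its underside (fixture z = 54 mm), within 1 mm of the socket's axis; z up.
- collar_2: Orange guide collar, 22 mm outside, 17.5 mm inside, 10 mm tall, loose in a counterbore 23.5 mm wide and 6 mm deep round the socket at y = -17 mm, so it stands 4 mm proud of the top face: it marks a socket to be used; stays there. Absent when that socket is not used. Origin: centre of its underside (fixture z = 54 mm), within 1 mm of the socket's axis; z up.
- collar_3: Orange guide collar, 22 mm outside, 17.5 mm inside, 10 mm tall, loose in a counterbore 23.5 mm wide and 6 mm deep round the socket at y = 17 mm, so it stands 4 mm proud of the top face: it marks a socket to be used; stays there. Absent when that socket is not used. Origin: centre of its underside (fixture z = 54 mm), within 1 mm of the socket's axis; z up.
- collar_4: Orange guide collar, 22 mm outside, 17.5 mm inside, 10 mm tall, loose in a counterbore 23.5 mm wide and 6 mm deep round the socket at y = 51 mm, so it stands 4 mm proud of the top face: it marks a socket to be used; stays there. Absent when that socket is not used. Origin: centre of its underside (fixture z = 54 mm), within 1 mm of the socket's axis; z up.
- post_40: Loose upright steel support post, 14 mm in diameter, 40 mm long over all, black rubber top, foot slightly tapered (11 mm). Starts upright in a hole of the rack, 16 mm deep. Origin: centre of its foot; z along it, up.
- post_40_top (a point): Centre of the rubber top of the 40 mm post.
- post_48: Loose upright steel support post, 14 mm in diameter, 48 mm long over all, black rubber top, foot slightly tapered (11 mm). Starts upright in a hole of the rack, 16 mm deep. Origin: centre of its foot; z along it, up.
- post_48_top (a point): Centre of the rubber top of the 48 mm post.
- post_56: Loose upright steel support post, 14 mm in diameter, 56 mm long over all, black rubber top, foot slightly tapered (11 mm). Starts upright in a hole of the rack, 16 mm deep. Origin: centre of its foot; z along it, up.
- post_56_top (a point): Centre of the rubber top of the 56 mm post.
- post_64: Loose upright steel support post, 14 mm in diameter, 64 mm long over all, black rubber top, foot slightly tapered (11 mm). Starts upright in a hole of the rack, 16 mm deep. Origin: centre of its foot; z along it, up.
- post_64_top (a point): Centre of the rubber top of the 64 mm post.
- post_72: Loose upright steel support post, 14 mm in diameter, 72 mm long over all, black rubber top, foot slightly tapered (11 mm). Starts upright in a hole of the rack, 16 mm deep. Origin: centre of its foot; z along it, up.
- post_72_top (a point): Centre of the rubber top of the 72 mm post.
- rack: Wooden post rack, fixed, 40 x 172 x 24 mm, origin at the centre of its underside; five post holes 16 mm wide and 16 mm deep (hole floor at z = 8 mm) at x = 0, y = -64, -32, 0, 32, 64 mm of its frame. Which post stands in which hole varies.
- depth_rod: Loose depth rod, upright, 125 mm tall, origin at the tip (centre of its flat lower end), z up along it: steel stem 10 mm in diameter from 0 to 80 mm (black rings every 8 mm), aluminium guard disc 26 mm wide from 80 to 85 mm, blue square handle 16 x 16 mm (flats along its x and y) from 85 to 125 mm. Grip two flats just above the disc, from above. Starts held in the clip, its tip on the clip's toe.
- clip_seat (a point): On the fixture at x = 0, y = 94, z = 6 mm, on the clip's toe plate: the rod's tip stands here when home. The clip opens to the fixture's +y: draw the rod out or press it in upright, level along y, past two sprung rollers (51 to 69 mm above the underside, outer edge 11 mm in front of the seat); about 5 N opens them, 30 mm of travel clears them. Housing behind the rod: 74 mm high.
- jaw_a (a joint): Sprung jaw of the clip on the fixture's -x side, rad: about 0 when closed on the rod, -0.02 when closed empty, about 0.1 as the rod passes. It closes by itself; the two are geared together.
- jaw_b (a joint): Sprung jaw of the clip on the fixture's +x side, rad: about 0 when closed on the rod, -0.02 when closed empty, about 0.1 as the rod passes. It closes by itself; the two are geared together.
- board: Loose green circuit board 92 x 124 x 4 mm (x, y, z), 0.25 kg, origin at the centre of its flat underside, z up; a black and yellow transformer 40 x 34 x 28 mm (x, y, z) stands at its centre (top 32 mm above the underside). Grip this across its 34 mm, along the board's y; 25 mm beside it are free. Starts flat on the desk.
- rest_centre (a point): Point on the fixture (x = 2, y = 0, z = 80 mm of its frame), at the height of the ledge top: the centre of the board's underside belongs here, with its long side along the fixture's long side (either way round).
- torch: Dark green torch with a yellow head, 108 mm long, 34 mm thick, lying behind the board; not to be moved.
- solder: Blue reel of solder, 72 mm wide, 50 mm tall, standing in front of the fixture on its left; not to be moved.
Not all that is in view belongs to the job. Leave any white look-alike of the depth_rod alone.

How it is judged:
By the outcome, as a careful person would: the job done as asked, in the order asked, and still so for the second after the job is handed in, with the robot touching nothing.
Of collar_1, collar_2, collar_3, collar_4 only 3 to 4 are there at a start; the rules pass over those that are not, and their reading is None.
At some moment in a run one of board may be knocked a few centimetres aside while the robot is not near it.
It also fails if it takes over 192 s, if anything falls off the work surface, if the arm or the gripper's body presses on something with over 40 N, if the wrist force passes 120 N, or if a joint passes its speed limit or range.

ROBOT

A 7-joint arm with a two-finger parallel gripper is mounted at the origin on the work surface; the furniture and walls round the work are solid. World frame = base frame: x ahead of the robot, y to its left, z up, the work surface at z = 0. Lengths are in m, angles in rad, forces in N, time in s.
With the tool pointing down it reaches from about 0.425 to 0.975 m from the base axis. Payload 16.7 kg.
Tool frame: the origin (TCP) lies on the centre line of the jaws, within the pads' length; the fingertips stand 19 mm ahead of it and the grasp point (between the pads) is the TCP; x points along the fingers, z is the direction in which the jaws open and shut, and the axes are right-handed (so a half turn about x gives the same grasp; the last joint's range is limited). The gripper opens to 85 mm and grips with 20 to 120 N. Pads are 22 mm wide; open, the fingers measure 114 mm over their backs; the gripper's body (76 mm by 85 mm) begins 54 mm behind the grasp point. The pads swing forward as they close: fully open they stand 13 mm farther back than shut.
Start: joints at [-1.258, 0.426, 0.074, 1.606, -0.034, 1.111, -0.067], TCP at [0.301, 0.604, 0.25] pointing down, gripper open.
Joint ranges: [-2.85, 2.85], [-0.5, 2.14], [-1.23, 1.37], [0.21, 2.46], [-1.02, 4.16], [0.16, 2.05], [-2.73, 2.73]. Speed limits (rad/s): [1.89, 1.89, 2.39, 2.39, 3.01, 3.01, 3.01].

INTERFACE

Orientations are given as a unit quaternion [w, x, y, z].
In Python, from plant import status, eyes, order gives the robot as it stands. The module is installed in compiled form; this text tells all that it offers.
- The arm moves only by the tool play_rows, never from a script. Its argument "deltas" is a list of rows, each an object of numbers: "tx", "ty", "tz": the shift along the world's x, y, z in cm; "yaw": the turn about the world's z in degrees; "grip": the opening, from 0 (shut) to 1 (fully open). In form: [{"tx": .., "ty": .., "tz": .., "yaw": .., "grip": ..}, ...]. A call has 1 to 10 rows; each row is the pose to reach, as a shift and turn from the pose measured when the call began; what a row does not reach only later rows make up. A row lasts 1/10 s, in which the tool goes at most 50 mm and 8.59 degrees, less where a joint would pass 70% of its speed; a pose out of reach is approached as far as the arm can. A call with a gripper value outside its range is refused whole. The fingers move at their own pace and stop on an object; "squeeze" is the grip in N (left out, the last holds). Time passes only in rows, so rows that repeat a pose let the fingers close. It gives the time, the measured TCP pose, the force and the opening at its end, in the units of the state.
- status.sense(): the state, without advancing time (a new reading comes with each control period).
- eyes.get_image(name): name is "side" or "top" or "wrist"; returns a dict with "img" (384x512x3 uint8, blue, green, red), "depth" (384x512 float32, m along the optical axis (not along the pixel's ray), 0 where there is no reading), "vertical_fov" (degrees; the focal length in pixels is half the picture's height over the tangent of half this angle, whatever the lens; pixels are square), "cx", "cy" (the principal point, pixels), "R" (3x3) and "t" (3): a world point X has camera coordinates R X + t. Camera axes: x right, y down, z forward; pixel columns grow to the right and rows downward; lengths in m; the calibration is good to about 2 mm. A picture is of the moment at which its call begins.
- order.sign_off(): hands the job in, once; it reports no verdict.
The state is a dict: "t": time; "joint_pos": joint angles; "dq": joint speeds; "tau": joint torques, N m; "eef_pos": TCP position; "tool_rot": TCP orientation; "force": force on the tool from outside, world axes, zero at the start; "torque": the same for the moment, N m; "gripper_width": opening from 0.0 (shut) to 1.0 (fully open).
Only numpy, scipy, OpenCV 4.12 (cv2) and the standard library are available. Lean on these libraries where they do the work, as an engineer would, in place of code of your own. Each camera call takes 0.05 s, during which the arm holds its last target. There are 200 camera calls.

## Working session

There is one attempt and no reset: what is moved stays moved. The work goes in short steps, Python scripts to look and compute and a tool call to move; the robot and the scene stay as the last step left them, time stands still between calls to the robot, and variables do not carry over. Pictures are saved under pics/ and viewed, about 12 in all and at most 16, crops included, and the job is handed in when it is done.

Besides the shell and the picture viewer there is one more tool, called after "Emit:" as name(argument=value, ...), one argument or row to a line, values as JSON. play_rows: Moves the arm, as the interface text tells. Its arguments: {"type":"object","properties":{"deltas":{"type":"array"},"squeeze":{"type":"number"}},"required":["deltas"]}

```bash
mkdir -p pics; cat > h.py <<'E'
import numpy as np, cv2
from plant import status, eyes, order
def grab(n,save=None):
    d=eyes.get_image(n)
    d['f']=d['img'].shape[0]/2/np.tan(np.radians(d['vertical_fov'])/2)
    if save: cv2.imwrite('pics/'+save,d['img'])
    return d
def world(d):
    h,w=d['depth'].shape; v,u=np.mgrid[:h,:w]; z=d['depth']
    c=np.stack([(u-d['cx'])/d['f']*z,(v-d['cy'])/d['f']*z,z],-1)
    P=(c-d['t'])@d['R']; P[z==0]=np.nan
    return P
def proj(d,X):
    c=np.asarray(X)@d['R'].T+d['t']; return c[...,:2]/c[...,2:]*d['f']+[d['cx'],d['cy']]
def st():
    s=status.sense(); print({k:np.round(s[k],4) for k in ('t','eef_pos','tool_rot','force','gripper_width')})
    return s
E
python3 - <<'E'
from h import *
import pickle
s=st()
D={n:grab(n) for n in('top','side','wrist')}
pickle.dump(D,open('d0.pkl','wb'))
for n in D:
    d=D[n]; print(n,d['f'],d['R'].round(3).tolist(),d['t'].round(3),(-d['R'].T@d['t']).round(3))
cv2.imwrite('pics/a.png',cv2.resize(D['top']['img'],(800,600),interpolation=cv2.INTER_CUBIC))
cv2.imwrite('pics/b.png',cv2.resize(D['side']['img'],(800,600),interpolation=cv2.INTER_CUBIC))
E
```

```text
{'t': np.float64(0.0), 'eef_pos': array([0.3012, 0.6036, 0.2496]), 'tool_rot': array([ 0.601 , -0.3723,  0.6017,  0.3717]), 'force': array([-0.4145,  0.0279, -0.1099]), 'gripper_width': np.float64(1.001)}
top 422.03700752852205 [[-0.014, -1.0, -0.016], [-0.985, 0.016, -0.169], [0.169, 0.014, -0.985]] [-0.022  0.573  0.82 ] [ 0.425 -0.042  0.905]
side 388.60214630454624 [[-0.018, -1.0, 0.005], [-0.669, 0.008, -0.743], [0.743, -0.017, -0.669]] [-0.017  0.46   0.467] [-0.039 -0.013  0.655]
wrist 272.3440450679804 [[0.447, 0.895, -0.0], [0.861, -0.43, 0.27], [0.242, -0.121, -0.963]] [-0.675 -0.035  0.378] [0.24  0.634 0.373]
```

View pics/a.png

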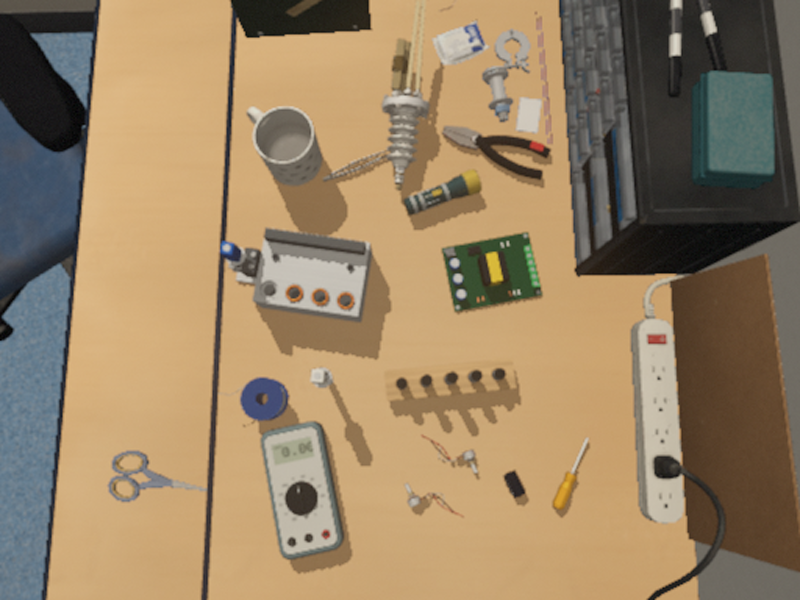

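View pics/b.png

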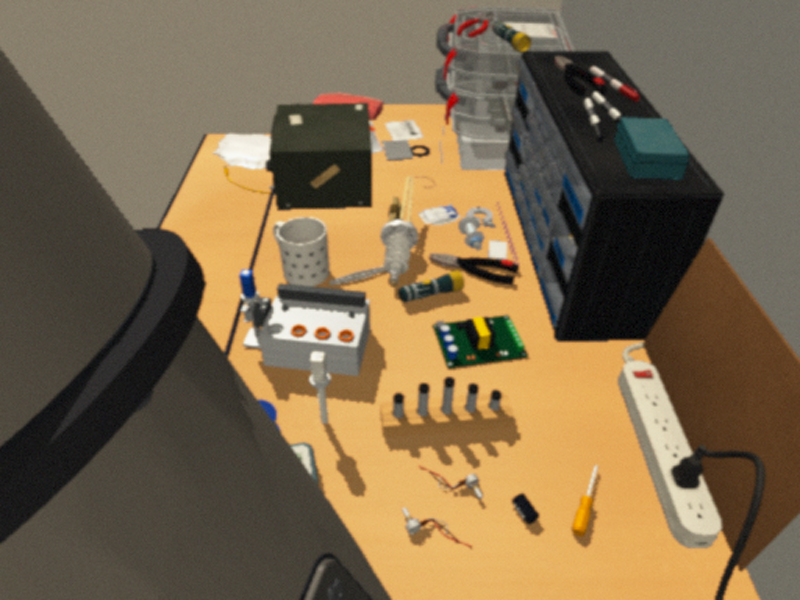

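The top view shows the fixture at about (315,275), with its +y and the clip at image left. Three collars sit at (293,293), (320,297) and (346,300), and the socket nearest the clip has none. The rack is at (450,380), the board at (492,272) and the white decoy rod at (320,377). The side view shows the same layout.

```bash
python3 - <<'E'
from h import *
import pickle
D=pickle.load(open('d0.pkl','rb')); d=D['top']; P=world(d); hsv=cv2.cvtColor(d['img'],cv2.COLOR_BGR2HSV)
s=512/800
def box(a,b,c,e):
    m=np.zeros(P.shape[:2],bool); m[int(b*s):int(e*s),int(a*s):int(c*s)]=1; return m
fx=box(235,220,385,330)
for lo,hi in((.055,.066),(.074,.088)):
    m=fx&(P[...,2]>lo)&(P[...,2]<hi); q=P[m]; r=cv2.minAreaRect(q[:,:2].astype(np.float32)*1000); print('plane',lo,m.sum(),np.median(q[:,2]),r)
o=fx&(hsv[...,0]<14)&(hsv[...,1]>150)&(hsv[...,2]>90)
n,l,stt,c=cv2.connectedComponentsWithStats(o.astype(np.uint8))
for i in range(1,n):
    if stt[i,4]>15:
        q=P[l==i]; print('collar',stt[i],c[i],((q.max(0)+q.min(0))/2*1000).round(1), np.nanmedian(q[:,2]))
b=fx&(abs(hsv[...,0].astype(int)-112)<14)&(hsv[...,1]>130)
q=P[b];print('rod handle',b.sum(),np.nanmedian(q,0).round(4),np.nanmin(q,0).round(4),np.nanmax(q,0).round(4))
r=box(380,355,525,410); 
m=r&(P[...,2]>.018)&(P[...,2]<.03);print('rack',cv2.minAreaRect(P[m][:,:2].astype(np.float32)*1000),np.median(P[m][:,2]))
m=r&(P[...,2]>.04);n,l,stt,c=cv2.connectedComponentsWithStats(m.astype(np.uint8))
for i in range(1,n):
    q=P[l==i]
    zt=np.percentile(q[:,2],90);q2=q[q[:,2]>zt-.008]
    print('post',stt[i,4],q2.mean(0).round(4),zt)
bb=box(430,225,550,320); m=bb&(P[...,2]>.002)&(P[...,2]<.008)
print('board',m.sum(),cv2.minAreaRect(P[m][:,:2].astype(np.float32)*1000))
m=bb&(P[...,2]>.025)
print('transf',m.sum(),np.nanmax(P[m][:,2]),cv2.minAreaRect(P[m][:,:2].astype(np.float32)*1000))
m=box(300,360,335,395)&(P[...,2]>.05);print('decoy',P[m].mean(0),P[m][:,2].max())
m=box(0,0,800,600)&(P[...,0]<.75)&(P[...,0]>.2)&(abs(P[...,1])<.5);print('zmax',np.nanmax(P[m][:,2]))
E
```

```text
plane 0.055 2519 0.059889087466060836 ((613.0520629882812, 98.58568572998047), (171.4447021484375, 101.42608642578125), 80.60037231445312)
plane 0.074 553 0.07923942334749295 ((644.6725463867188, 94.91535186767578), (53.06743240356445, 161.95997619628906), 8.968698501586914)
collar [186 183   8  10  21] [190.52380952 187.04761905] [580.5 103.   52.4] 0.05768624388952736
collar [216 188  10  10  26] [220.61538462 192.30769231] [569.5  40.   37.1] 0.05866288412659201
  return np.nanmean(a, axis, out=out, keepdims=keepdims)
Traceback (most recent call last):
ValueError: zero-size array to reduction operation fmin which has no identity
```

```bash
python3 - <<'E'
from h import *
from scipy.spatial.transform import Rotation as Ro
s=st(); q=s['tool_rot']; M=Ro.from_quat(np.r_[q[1:],q[0]]).as_matrix(); print(M.round(3))
d=grab('wrist'); c=-d['R'].T@d['t']; print('cam in tool',M.T@(c-s['eef_pos']),'fwd',M.T@d['R'][2], 'right',M.T@d['R'][0])
E
```

```text
{'t': np.float64(0.15), 'eef_pos': array([0.3012, 0.6037, 0.2498]), 'tool_rot': array([ 0.6011, -0.3722,  0.6016,  0.3718]), 'force': array([1.3259, 0.2328, 0.4729]), 'gripper_width': np.float64(0.9998)}
[[-0.    -0.895  0.446]
 [-0.001  0.446  0.895]
 [-1.    -0.    -0.001]]
cam in tool [-1.23204431e-01  6.83560805e-02  9.08916806e-05] fwd [ 9.62812972e-01 -2.70167183e-01  9.34732653e-04] right [-1.12370838e-03 -5.44807411e-04  9.99999220e-01]
```

Emit:
play_rows(
  deltas=[
    {"tx": 26, "ty": -50, "tz": -5, "yaw": 18},
    {"tx": 26, "ty": -50, "tz": -5, "yaw": 18},
    {"tx": 26, "ty": -50, "tz": -5, "yaw": 18},
    {"tx": 26, "ty": -50, "tz": -5, "yaw": 18},
    {"tx": 26, "ty": -50, "tz": -5, "yaw": 18},
    {"tx": 26, "ty": -50, "tz": -5, "yaw": 18},
    {"tx": 26, "ty": -50, "tz": -5, "yaw": 18},
    {"tx": 26, "ty": -50, "tz": -5, "yaw": 18},
    {"tx": 26, "ty": -50, "tz": -5, "yaw": 18},
    {"tx": 26, "ty": -50, "tz": -5, "yaw": 18},
  ],
)

```text
invalid input at $.deltas[0]: expected keys tx, ty, tz, yaw, grip
```

Emit:
play_rows(
  deltas=[
    {"tx": 0},
  ],
)

```text
invalid input at $.deltas[0]: expected keys tx, ty, tz, yaw, grip
```

Emit:
play_rows(
  deltas=[
    {"tx": 26, "ty": -50, "tz": -5, "yaw": 18, "grip": 1},
    {"tx": 26, "ty": -50, "tz": -5, "yaw": 18, "grip": 1},
    {"tx": 26, "ty": -50, "tz": -5, "yaw": 18, "grip": 1},
    {"tx": 26, "ty": -50, "tz": -5, "yaw": 18, "grip": 1},
    {"tx": 26, "ty": -50, "tz": -5, "yaw": 18, "grip": 1},
    {"tx": 26, "ty": -50, "tz": -5, "yaw": 18, "grip": 1},
    {"tx": 26, "ty": -50, "tz": -5, "yaw": 18, "grip": 1},
    {"tx": 26, "ty": -50, "tz": -5, "yaw": 18, "grip": 1},
    {"tx": 26, "ty": -50, "tz": -5, "yaw": 18, "grip": 1},
    {"tx": 26, "ty": -50, "tz": -5, "yaw": 18, "grip": 1},
  ],
)

```text
t: 1.2
eef_pos: [0.5316, 0.1601, 0.2058]
tool_rot: [0.536, -0.462, 0.536, 0.461]
force: [1.1, 1.7, -0.4]
gripper_width: 1.004
```

Emit:
play_rows(
  deltas=[
    {"tx": 2, "ty": -5, "tz": -0.5, "yaw": 0, "grip": 1},
    {"tx": 2, "ty": -5, "tz": -0.5, "yaw": 0, "grip": 1},
    {"tx": 2, "ty": -5, "tz": -0.5, "yaw": 0, "grip": 1},
    {"tx": 2, "ty": -5, "tz": -0.5, "yaw": 0, "grip": 1},
  ],
)

```text
t: 1.6
eef_pos: [0.5512, 0.1112, 0.2007]
tool_rot: [0.535, -0.462, 0.536, 0.462]
force: [-0.7, 0.5, 0.2]
gripper_width: 1.0
```

```bash
python3 - <<'E'
from h import *
import pickle
st(); d=grab('wrist','w1s.png'); pickle.dump(d,open('w1.pkl','wb'))
cv2.imwrite('pics/w1.png',cv2.resize(d['img'],(800,600),interpolation=cv2.INTER_CUBIC))
E
```

```text
{'t': np.float64(1.6), 'eef_pos': array([0.5512, 0.1112, 0.2007]), 'tool_rot': array([ 0.5354, -0.4618,  0.5356,  0.4618]), 'force': array([-0.677 ,  0.4565,  0.1522]), 'gripper_width': np.float64(0.9999)}
```

View pics/w1.png

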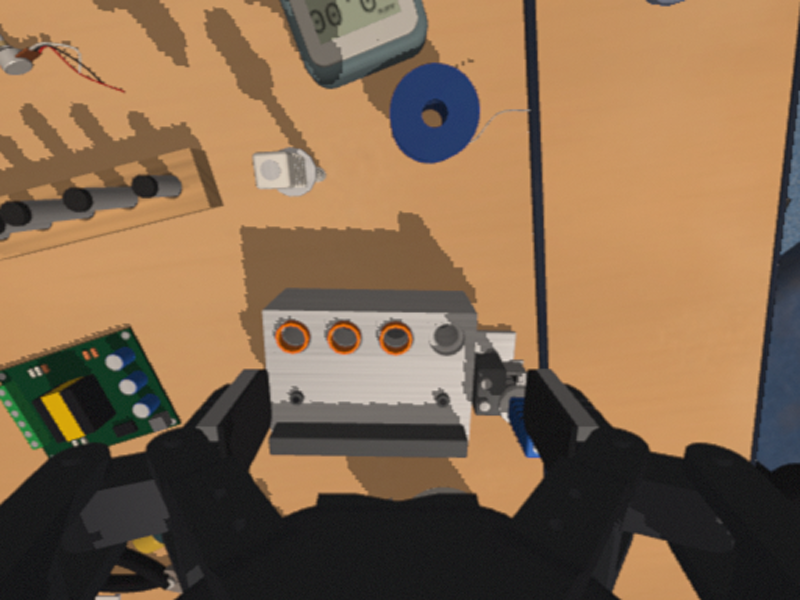

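Emit:
play_rows(
  deltas=[
    {"tx": -4, "ty": -14, "tz": 0, "yaw": 0, "grip": 1},
    {"tx": -4, "ty": -14, "tz": 0, "yaw": 0, "grip": 1},
    {"tx": -4, "ty": -14, "tz": 0, "yaw": 0, "grip": 1},
    {"tx": -4, "ty": -14, "tz": 0, "yaw": 0, "grip": 1},
    {"tx": -4, "ty": -14, "tz": 0, "yaw": 0, "grip": 1},
    {"tx": -4, "ty": -14, "tz": 0, "yaw": 0, "grip": 1},
  ],
)

```text
t: 2.25
eef_pos: [0.5115, -0.0264, 0.2009]
tool_rot: [0.535, -0.463, 0.534, 0.463]
force: [-0.1, 0.4, 0.3]
gripper_width: 0.994
```

```bash
python3 - <<'E'
from h import *
import pickle
st(); d=grab('wrist','w2s.png'); pickle.dump(d,open('w2.pkl','wb'))
cv2.imwrite('pics/w2.png',cv2.resize(d['img'],(800,600),interpolation=cv2.INTER_CUBIC))
E
```

```text
{'t': np.float64(2.25), 'eef_pos': array([ 0.5115, -0.0264,  0.2009]), 'tool_rot': array([ 0.5349, -0.4627,  0.5344,  0.4628]), 'force': array([-0.1162,  0.4132,  0.3327]), 'gripper_width': np.float64(0.9945)}
```

View pics/w2.png

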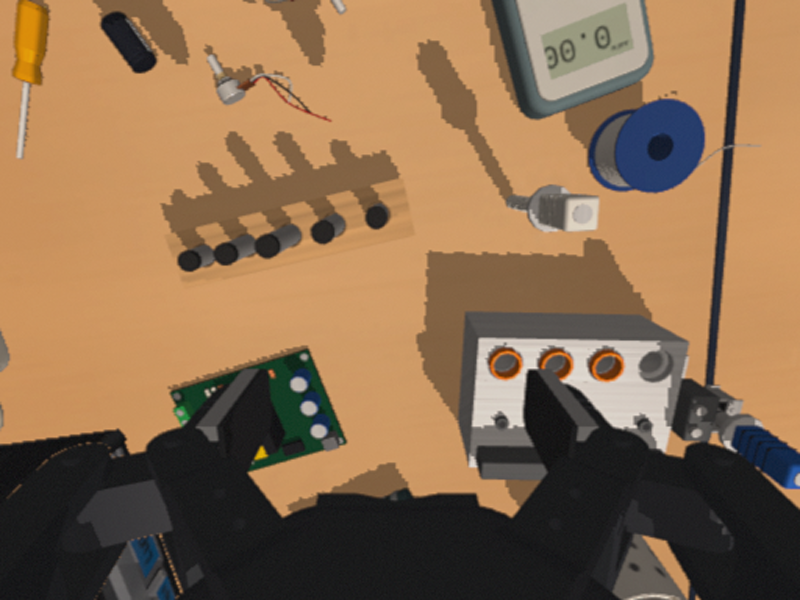

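The first wrist view has collars at (292,337), (344,337) and (396,337), a bare socket at (446,337), and the rod handle by the right finger. The second shows five posts on the rack, tops from (190,260) to (377,216), and all of the fixture.

```bash
cat >> h.py <<'E'
def ray(d,uv,z):
    uv=np.atleast_2d(uv); c=np.c_[(uv-[d['cx'],d['cy']])/d['f'],np.ones(len(uv))]@d['R']; o=-d['R'].T@d['t']
    return o+c*((z-o[2])/c[:,2])[:,None]
def comps(m,amin):
    n,l,s,c=cv2.connectedComponentsWithStats(m.astype(np.uint8)); return [(s[i],c[i],l==i) for i in range(1,n) if s[i,4]>=amin]
def tri(d1,u1,d2,u2):
    A=[];b=[]
    for d,u in((d1,u1),(d2,u2)):
        k=(np.array(u)-[d['cx'],d['cy']])/d['f']
        for i in(0,1): A.append(d['R'][i]-k[i]*d['R'][2]); b.append(k[i]*d['t'][2]-d['t'][i])
    return np.linalg.lstsq(np.array(A),np.array(b),rcond=None)[0]
def orange(d):
    h=cv2.cvtColor(d['img'],cv2.COLOR_BGR2HSV)
    P=world(d); m=(h[...,0]<14)&(h[...,1]>170)&(P[...,2]>.045)&(P[...,2]<.075)
    m=cv2.morphologyEx(m.astype(np.uint8),cv2.MORPH_CLOSE,np.ones((5,5)))
    out=[]
    for s,c,l in comps(m,40):
        ct=cv2.findContours(l.astype(np.uint8),cv2.RETR_EXTERNAL,cv2.CHAIN_APPROX_NONE)[0][0]
        e=cv2.fitEllipse(ct); out.append(e[0])
    return np.array(sorted(out))
E
python3 - <<'E'
from h import *
import pickle
w1,w2=[pickle.load(open(f,'rb')) for f in('w1.pkl','w2.pkl')]
o1,o2=orange(w1),orange(w2); print(o1.round(1),o2.round(1))
print('w1',ray(w1,o1,.064).round(4)); print('w2',ray(w2,o2,.064).round(4))
for a,b in zip(o1,o2): print('tri',tri(w1,a,w2,b).round(4))
for d in(w1,w2):
    P=world(d); z=P[...,2]
    reg=(P[...,0]>.52)&(P[...,0]<.7)&(P[...,1]>0)&(P[...,1]<.17)
    m=reg&(abs(z-.06)<.003); print('top z',np.median(z[m]),cv2.minAreaRect(P[m][:,:2].astype(np.float32)*1000))
    m=reg&(abs(z-.08)<.003); print('ledge z',np.median(z[m]),cv2.minAreaRect(P[m][:,:2].astype(np.float32)*1000))
    m=(P[...,0]>.5)&(P[...,0]<.72)&(P[...,1]>.12)&(P[...,1]<.25)&(z>.122)&(z<.14); print('rod top',m.sum(),P[m].mean(0) if m.sum() else 0, cv2.minAreaRect(P[m][:,:2].astype(np.float32)*1000) if m.sum()>5 else '')
P=world(w2); z=P[...,2]
m=(P[...,0]<.5)&(P[...,1]<.05)&(P[...,1]>-.2)&(abs(z-.024)<.003); print('rack z',np.median(z[m]),cv2.minAreaRect(P[m][:,:2].astype(np.float32)*1000))
g=cv2.cvtColor(w2['img'],cv2.COLOR_BGR2GRAY)
for s,c,l in comps((g<50)&(P[...,0]<.5)&(z>.04)&(P[...,1]<.05),20):
    q=P[l]; print('post',s[4],c.round(1),np.median(q,0).round(4),ray(w2,c,np.median(q[:,2])).round(4))
E
```

```text
[[186.8 215.4]
 [219.8 215.9]
 [252.9 216.4]] [[323.1 232.4]
 [355.6 232.6]
 [387.9 233.6]]
w1 [[0.5695 0.04   0.064 ]
 [0.575  0.073  0.064 ]
 [0.5805 0.1061 0.064 ]]
w2 [[0.569  0.0381 0.064 ]
 [0.574  0.0713 0.064 ]
 [0.58   0.1045 0.064 ]]
tri [0.5707 0.0388 0.0604]
tri [0.5759 0.0724 0.0607]
tri [0.5817 0.1059 0.0609]
top z 0.059497958919230355 ((608.3388671875, 90.608642578125), (155.2410888671875, 96.35331726074219), 79.31974029541016)
ledge z 0.07931260520565382 ((645.9688720703125, 88.74249267578125), (49.3420524597168, 152.6082305908203), 7.113449573516846)
rod top 122 [0.62604508 0.16956017 0.1285588 ] ((626.533203125, 169.17279052734375), (15.02553653717041, 5.96400260925293), 18.859399795532227)
top z 0.05968800831184232 ((611.399658203125, 90.1981430053711), (154.0858612060547, 100.65670776367188), 80.4704360961914)
ledge z 0.07934035100990976 ((633.0701293945312, 87.03755950927734), (24.540241241455078, 152.6626739501953), 7.095824241638184)
rod top 339 [0.62349228 0.17059044 0.12784602] ((624.5518188476562, 172.38839721679688), (12.77932357788086, 17.499374389648438), 67.17774200439453)
rack z 0.023415147095133357 ((468.5079650878906, -96.55146789550781), (40.11660385131836, 172.19522094726562), 4.729032039642334)
post 143 [240.5 138.4] [ 0.4628 -0.032   0.0557] [[ 0.4627 -0.0319  0.0557]]
post 159 [206.5 147.7] [ 0.4654 -0.0633  0.0716] [[ 0.4654 -0.0633  0.0716]]
post 180 [171.  156.9] [ 0.4681 -0.0949  0.0795] [[ 0.4682 -0.095   0.0795]]
post 157 [144.3 161.9] [ 0.4708 -0.1266  0.0636] [[ 0.4708 -0.1266  0.0636]]
post 146 [121.1 166.1] [ 0.4734 -0.158   0.0473] [[ 0.4733 -0.1581  0.0473]]
post 14601 [120.3 330.9] [ 0.4914 -0.0574  0.2647] [[ 0.4928 -0.0592  0.2647]]
post 5341 [345.1 347.3] [ 0.4974 -0.0027  0.2748] [[ 0.4961 -0.0035  0.2748]]
post 27 [238.9 354.3] [ 0.4997 -0.0285  0.2695] [[ 0.5    -0.0285  0.2695]]
```

Emit:
play_rows(
  deltas=[
    {"tx": 7, "ty": 20, "tz": 0, "yaw": 0, "grip": 1},
    {"tx": 7, "ty": 20, "tz": 0, "yaw": 0, "grip": 1},
    {"tx": 7, "ty": 20, "tz": 0, "yaw": 0, "grip": 1},
    {"tx": 7, "ty": 20, "tz": 0, "yaw": 0, "grip": 1},
    {"tx": 7, "ty": 20, "tz": 0, "yaw": 0, "grip": 1},
    {"tx": 7, "ty": 20, "tz": 0, "yaw": 0, "grip": 1},
    {"tx": 7, "ty": 20, "tz": 0, "yaw": 0, "grip": 1},
    {"tx": 7, "ty": 20, "tz": 0, "yaw": 0, "grip": 1},
  ],
)

```text
t: 3.1
eef_pos: [0.5812, 0.1726, 0.2008]
tool_rot: [0.535, -0.463, 0.535, 0.463]
force: [0.2, -0.7, -0.1]
gripper_width: 0.996
```

```bash
python3 - <<'E'
from h import *
import pickle
st(); d=grab('wrist'); pickle.dump(d,open('w3.pkl','wb'))
cv2.imwrite('pics/w3.png',cv2.resize(d['img'][120:300,150:390],(800,600),interpolation=cv2.INTER_CUBIC))
o=orange(d); print(ray(d,o,.064).round(4))
ds=[pickle.load(open(f,'rb')) for f in('w1.pkl','w2.pkl')]+[d]
for d in ds:
    P=world(d); z=P[...,2]
    reg=(P[...,0]>.52)&(P[...,0]<.7)&(P[...,1]>0.02)&(P[...,1]<.16)
    for nm,zz,fn in(('near top edge',.06,np.min),('ledge near',.08,np.min),('ledge far',.08,np.max)):
        m=reg&(abs(z-zz)<.003); q=P[m]; Y=[];X=[]
        for y in np.arange(.03,.15,.002):
            k=q[abs(q[:,1]-y)<.001]
            if len(k)>2: Y.append(y);X.append(fn(k[:,0]))
        Y=np.array(Y);X=np.array(X)
        if len(Y)<10: continue
        for _ in range(4):
            p=np.polyfit(Y,X,1); r=abs(np.polyval(p,Y)-X); k=r<max(.0008,np.median(r)*2); Y,X=Y[k],X[k]
        print(nm,len(Y),'yaw',-np.degrees(np.arctan(p[0])).round(2),'x at y=.0837',np.polyval(p,.0837).round(4))
E
```

```text
{'t': np.float64(3.1), 'eef_pos': array([0.5812, 0.1726, 0.2008]), 'tool_rot': array([ 0.5348, -0.4626,  0.5348,  0.4625]), 'force': array([ 0.2062, -0.7465, -0.1004]), 'gripper_width': np.float64(0.996)}
[[0.5699 0.0407 0.064 ]
 [0.5753 0.0738 0.064 ]
 [0.5809 0.1069 0.064 ]]
near top edge 60 yaw -9.5 x at y=.0837 0.5597
ledge near 56 yaw -9.47 x at y=.0837 0.6415
ledge far 38 yaw -9.27 x at y=.0837 0.6553
near top edge 60 yaw -9.54 x at y=.0837 0.5597
ledge near 13 yaw -10.21 x at y=.0837 0.6424
ledge far 11 yaw -7.05 x at y=.0837 0.6532
near top edge 60 yaw -9.4 x at y=.0837 0.5597
ledge near 31 yaw -9.0 x at y=.0837 0.6418
ledge far 25 yaw -9.15 x at y=.0837 0.6551
```

View pics/w3.png

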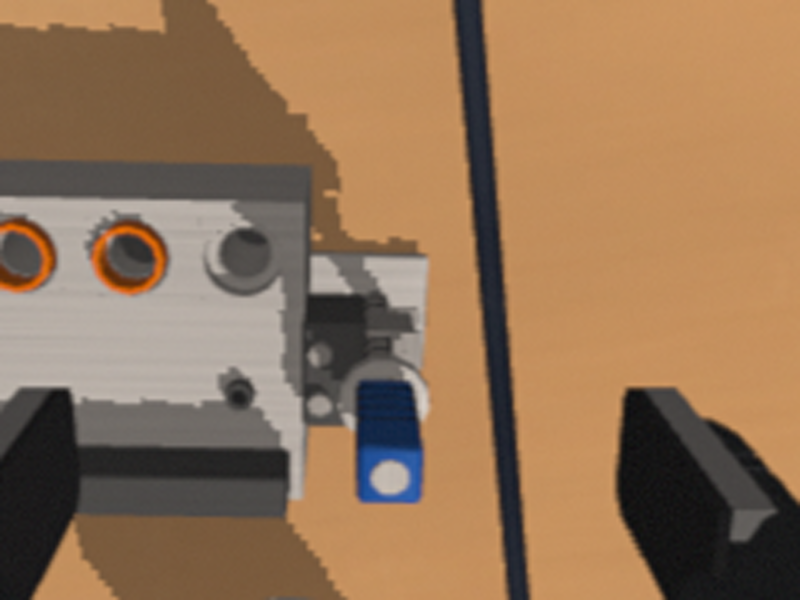

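The crop shows the clip at right with the blue handle, its top circle at (390,477) in the crop, flats roughly square to the tool, and both fingers clear.

```bash
python3 - <<'E'
from h import *
import pickle
w=[pickle.load(open(f'w{i}.pkl','rb')) for i in(1,2,3)]
print(ray(w[2],[267,263.1],.131))
for i in(1,2):
    d=w[i]; h=cv2.cvtColor(d['img'],cv2.COLOR_BGR2HSV); P=world(d)
    b=(abs(h[...,0].astype(int)-110)<15)&(h[...,1]>120)&(P[...,1]>.13)&(P[...,0]>.55)&(P[...,2]>.08)
    q=P[b]; print(i+1,b.sum(),q[:,2].max()); t=b&(P[...,2]>q[:,2].max()-.004); v,u=np.where(t); print(u.min(),u.max(),v.min(),v.max(),cv2.minAreaRect(P[t][:,:2].astype(np.float32)*1000))
# circle in w2 at pred
print(proj(w[1],[.6254,.1767,.131]),proj(w[2],[.6254,.1767,.131]))
h=cv2.cvtColor(w[1]['img'],cv2.COLOR_BGR2HSV)
for i in(1,2):
    h=cv2.cvtColor(w[i]['img'],cv2.COLOR_BGR2HSV); P=world(w[i])
    m=(h[...,1]<60)&(h[...,2]>120)&(abs(P[...,2]-.129)<.006)
    for s,c,l in comps(m,8): print(i+1,s,c,P[l].mean(0))
E
```

```text
[[0.62626418 0.17672521 0.131     ]]
2 933 0.13193272631286682
498 511 295 312 ((624.6780395507812, 170.7689666748047), (16.259916305541992, 8.722894668579102), 2.7975971698760986)
3 488 0.1321382364206408
258 275 252 270 ((625.2880859375, 176.55709838867188), (13.670022010803223, 16.31513786315918), 81.92466735839844)
[513.86861843 305.00776363] [266.82489826 262.14151371]
2 [361 126  22  22 440] [371.45681818 136.40227273] [0.47001034 0.0654145  0.1247009 ]
2 [508 303   4   8  23] [509.95652174 306.52173913] [0.62604539 0.1731962  0.13143394]
3 [ 63  64  25  23 281] [75.47686833 74.90391459] [0.46951296 0.06680982 0.12435629]
3 [261 258  12  10  93] [266.58064516 262.62365591] [0.62576277 0.17645343 0.13106715]
```

Emit:
play_rows(
  deltas=[
    {"tx": 4.5, "ty": 0.4, "tz": 0, "yaw": -0.9, "grip": 0.55},
    {"tx": 4.5, "ty": 0.4, "tz": 0, "yaw": -0.9, "grip": 0.55},
    {"tx": 4.5, "ty": 0.4, "tz": 0, "yaw": -0.9, "grip": 0.55},
    {"tx": 4.5, "ty": 0.4, "tz": -4, "yaw": -0.9, "grip": 0.55},
    {"tx": 4.5, "ty": 0.4, "tz": -7, "yaw": -0.9, "grip": 0.55},
    {"tx": 4.5, "ty": 0.4, "tz": -8.8, "yaw": -0.9, "grip": 0.55},
    {"tx": 4.5, "ty": 0.4, "tz": -8.8, "yaw": -0.9, "grip": 0.55},
    {"tx": 4.5, "ty": 0.4, "tz": -8.8, "yaw": -0.9, "grip": 0.55},
  ],
)

```text
t: 3.95
eef_pos: [0.6262, 0.1761, 0.1137]
tool_rot: [0.539, -0.458, 0.539, 0.458]
force: [-0.3, -0.3, 0.9]
gripper_width: 0.549
```

```bash
python3 - <<'E'
from h import *
import pickle
st(); d=grab('wrist'); pickle.dump(d,open('w4.pkl','wb'))
cv2.imwrite('pics/w4.png',cv2.resize(d['img'],(800,600),interpolation=cv2.INTER_CUBIC))
E
```

```text
{'t': np.float64(3.95), 'eef_pos': array([0.6262, 0.1761, 0.1137]), 'tool_rot': array([ 0.5387, -0.4582,  0.5385,  0.4581]), 'force': array([-0.2849, -0.2866,  0.8777]), 'gripper_width': np.float64(0.5494)}
```

View pics/w4.png

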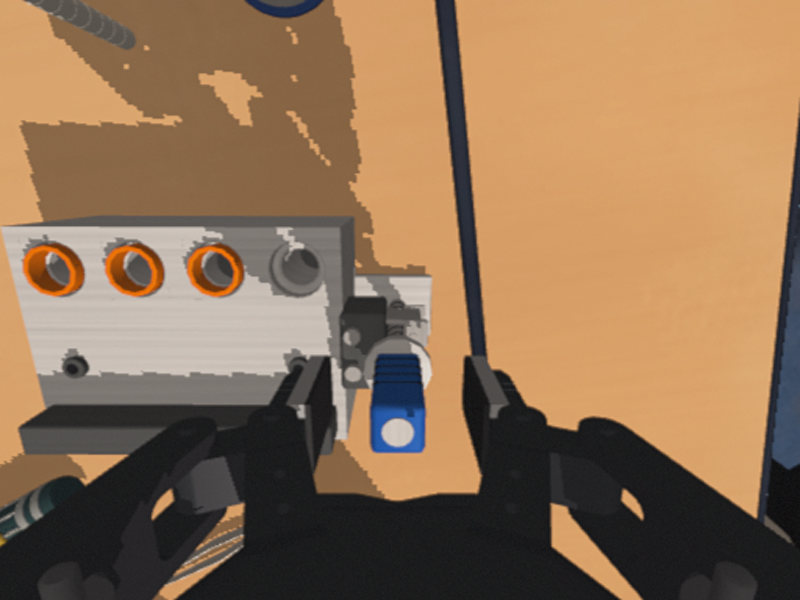

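The handle at (397,430) is centred between the fingers, with inner edges at 322 and 470. I'll close on it.

Emit:
play_rows(
  deltas=[
    {"tx": 0, "ty": 0, "tz": 0, "yaw": 0, "grip": 0},
    {"tx": 0, "ty": 0, "tz": 0, "yaw": 0, "grip": 0},
    {"tx": 0, "ty": 0, "tz": 0, "yaw": 0, "grip": 0},
    {"tx": 0, "ty": 0, "tz": 0, "yaw": 0, "grip": 0},
    {"tx": 0, "ty": 0, "tz": 0, "yaw": 0, "grip": 0},
    {"tx": 0, "ty": 0, "tz": 0, "yaw": 0, "grip": 0},
    {"tx": 0, "ty": 0, "tz": 0, "yaw": 0, "grip": 0},
    {"tx": 0, "ty": 0, "tz": 0, "yaw": 0, "grip": 0},
  ],
  squeeze=80,
)

```text
t: 4.8
eef_pos: [0.6273, 0.1762, 0.1157]
tool_rot: [0.54, -0.459, 0.538, 0.458]
force: [-2.1, -2.2, 9.3]
gripper_width: 0.175
```

Emit:
play_rows(
  deltas=[
    {"tx": 0, "ty": 0, "tz": 0.05, "yaw": 0, "grip": 0},
    {"tx": 0.08, "ty": 0.5, "tz": 0.05, "yaw": 0, "grip": 0},
    {"tx": 0.16, "ty": 1, "tz": 0.05, "yaw": 0, "grip": 0},
    {"tx": 0.25, "ty": 1.5, "tz": 0.05, "yaw": 0, "grip": 0},
    {"tx": 0.33, "ty": 2, "tz": 0.05, "yaw": 0, "grip": 0},
    {"tx": 0.5, "ty": 3, "tz": 0.05, "yaw": 0, "grip": 0},
    {"tx": 0.65, "ty": 4, "tz": 0.05, "yaw": 0, "grip": 0},
    {"tx": 0.65, "ty": 4, "tz": 0.05, "yaw": 0, "grip": 0},
    {"tx": 0.65, "ty": 4, "tz": 0.05, "yaw": 0, "grip": 0},
  ],
)

```text
t: 5.7
eef_pos: [0.6337, 0.2166, 0.116]
tool_rot: [0.539, -0.459, 0.538, 0.458]
force: [-0.3, -0.5, -0.3]
gripper_width: 0.177
```

```bash
python3 - <<'E'
from h import *
import pickle
st(); d=grab('wrist'); pickle.dump(d,open('w5.pkl','wb'))
cv2.imwrite('pics/w5.png',cv2.resize(d['img'],(800,600),interpolation=cv2.INTER_CUBIC))
E
```

```text
{'t': np.float64(5.7), 'eef_pos': array([0.6337, 0.2166, 0.116 ]), 'tool_rot': array([ 0.5395, -0.4587,  0.5375,  0.4578]), 'force': array([-0.2903, -0.5187, -0.2752]), 'gripper_width': np.float64(0.1775)}
```

View pics/w5.png

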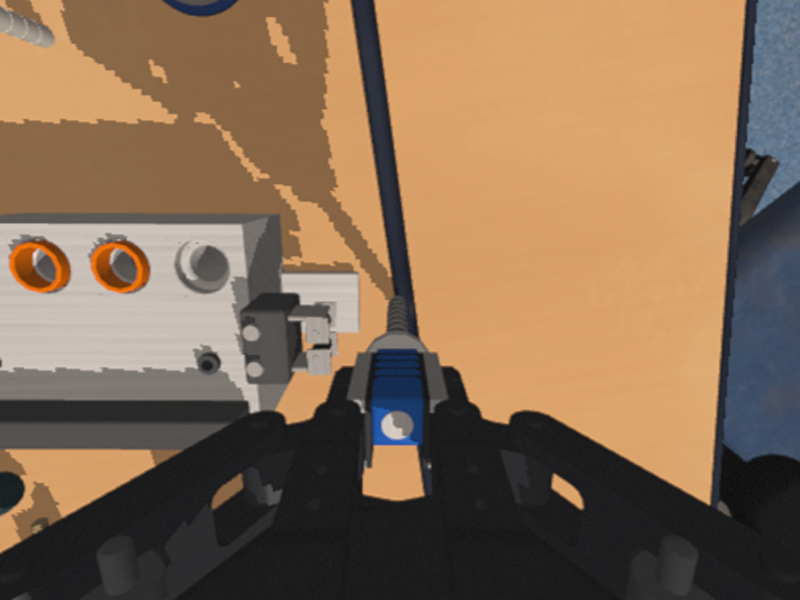

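The rod is out of the clip, gripped at (397,390) with the jaws empty behind. Next I lift it and carry it over socket 3.

Emit:
play_rows(
  deltas=[
    {"tx": 0, "ty": 0, "tz": 5, "yaw": 0, "grip": 0},
    {"tx": 0, "ty": 0, "tz": 9, "yaw": 0, "grip": 0},
    {"tx": 0, "ty": 0, "tz": 9, "yaw": 0, "grip": 0},
    {"tx": -2.5, "ty": -5, "tz": 9, "yaw": 0, "grip": 0},
    {"tx": -5.05, "ty": -10, "tz": 9, "yaw": 0, "grip": 0},
    {"tx": -5.05, "ty": -11.1, "tz": 9, "yaw": 0, "grip": 0},
    {"tx": -5.05, "ty": -11.1, "tz": 9, "yaw": 0, "grip": 0},
    {"tx": -5.05, "ty": -11.1, "tz": 9, "yaw": 0, "grip": 0},
    {"tx": -5.05, "ty": -11.1, "tz": 7, "yaw": 0, "grip": 0},
    {"tx": -5.05, "ty": -11.1, "tz": 7, "yaw": 0, "grip": 0},
  ],
)

```text
t: 6.75
eef_pos: [0.5823, 0.1059, 0.1841]
tool_rot: [0.538, -0.458, 0.538, 0.458]
force: [0.5, -0.8, -1.0]
gripper_width: 0.174
```

```bash
python3 - <<'E'
from h import *
st(); d=grab('wrist')
cv2.imwrite('pics/w6.png',cv2.resize(d['img'][130:330,150:390],(720,600),interpolation=cv2.INTER_CUBIC))
E
```

```text
{'t': np.float64(6.75), 'eef_pos': array([0.5823, 0.1059, 0.1841]), 'tool_rot': array([ 0.5383, -0.4585,  0.5383,  0.4585]), 'force': array([ 0.549 , -0.8359, -0.9763]), 'gripper_width': np.float64(0.1736)}
```

View pics/w6.png

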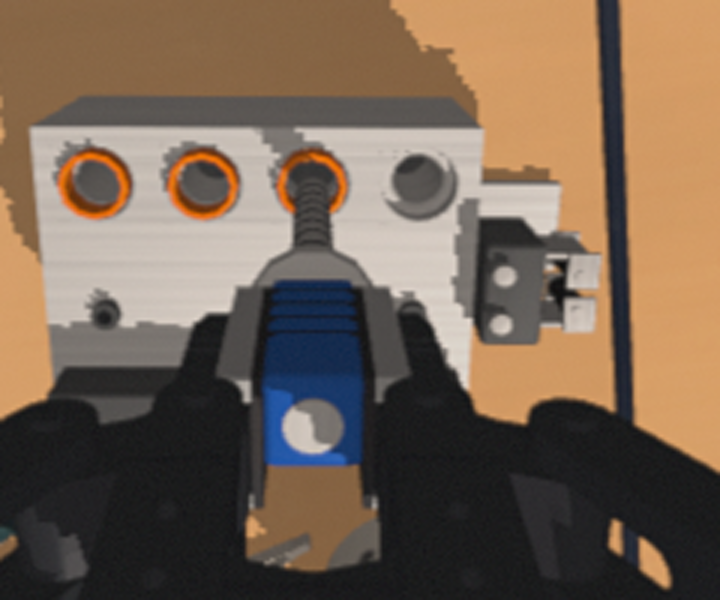

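The stem tip at (313,180) is centred on collar 3. I'll probe in 6 mm steps.

Emit:
play_rows(
  deltas=[
    {"tx": 0.05, "ty": 0, "tz": -1.0, "yaw": 0, "grip": 0},
    {"tx": 0.05, "ty": 0, "tz": -2, "yaw": 0, "grip": 0},
    {"tx": 0.05, "ty": 0, "tz": -2.9, "yaw": 0, "grip": 0},
    {"tx": 0.05, "ty": 0, "tz": -2.9, "yaw": 0, "grip": 0},
  ],
)

```text
t: 7.2
eef_pos: [0.5825, 0.1057, 0.1546]
tool_rot: [0.538, -0.458, 0.539, 0.459]
force: [1.2, 0.2, -0.2]
gripper_width: 0.172
```

Emit:
play_rows(
  deltas=[
    {"tx": 0, "ty": 0, "tz": -0.6, "yaw": 0, "grip": 0},
    {"tx": 0, "ty": 0, "tz": -0.6, "yaw": 0, "grip": 0},
    {"tx": 0, "ty": 0, "tz": -0.6, "yaw": 0, "grip": 0},
  ],
)

```text
t: 7.5
eef_pos: [0.5841, 0.1062, 0.1497]
tool_rot: [0.539, -0.459, 0.538, 0.458]
force: [2.5, 1.7, 7.6]
gripper_width: 0.177
```

Emit:
play_rows(
  deltas=[
    {"tx": 0, "ty": 0, "tz": -0.6, "yaw": 0, "grip": 0},
    {"tx": 0, "ty": 0, "tz": -0.6, "yaw": 0, "grip": 0},
    {"tx": 0, "ty": 0, "tz": -0.6, "yaw": 0, "grip": 0},
  ],
)

```text
t: 7.8
eef_pos: [0.5881, 0.1066, 0.1478]
tool_rot: [0.542, -0.46, 0.535, 0.457]
force: [1.1, -1.4, 41.0]
gripper_width: 0.176
```

Emit:
play_rows(
  deltas=[
    {"tx": 0, "ty": 0, "tz": -0.6, "yaw": 0, "grip": 0},
    {"tx": 0, "ty": 0, "tz": -0.6, "yaw": 0, "grip": 0},
    {"tx": 0, "ty": 0, "tz": -0.6, "yaw": 0, "grip": 0},
  ],
)

```text
t: 8.1
eef_pos: [0.5925, 0.1064, 0.1466]
tool_rot: [0.546, -0.461, 0.532, 0.455]
force: [0.6, -3.7, 48.7]
gripper_width: 0.172
```

Emit:
play_rows(
  deltas=[
    {"tx": -0.3, "ty": 0, "tz": 0.3, "yaw": 0, "grip": 0},
    {"tx": -0.9, "ty": -0.05, "tz": 0.6, "yaw": 0, "grip": 0},
    {"tx": -0.95, "ty": -0.05, "tz": 1, "yaw": 0, "grip": 0},
    {"tx": -0.95, "ty": -0.05, "tz": 1, "yaw": 0, "grip": 0},
  ],
)

```text
t: 8.5
eef_pos: [0.5836, 0.1058, 0.1573]
tool_rot: [0.546, -0.462, 0.531, 0.454]
force: [4.5, -1.1, 0.4]
gripper_width: 0.176
```

```bash
python3 - <<'E'
from h import *
from scipy.spatial.transform import Rotation as Ro
s=st(); q=s['tool_rot']; print(Ro.from_quat(np.r_[q[1:],q[0]]).as_matrix().round(4)); d=grab('wrist')
cv2.imwrite('pics/w7.png',cv2.resize(d['img'][130:330,150:390],(720,600),interpolation=cv2.INTER_CUBIC))
E
```

```text
{'t': np.float64(8.5), 'eef_pos': array([0.5836, 0.1058, 0.1573]), 'tool_rot': array([ 0.5462, -0.4618,  0.5313,  0.4541]), 'force': array([ 4.4832, -1.0874,  0.4344]), 'gripper_width': np.float64(0.1761)}
[[ 0.0232 -0.9867  0.161 ]
 [ 0.0053  0.1611  0.9869]
 [-0.9997 -0.022   0.009 ]]
```

View pics/w7.png

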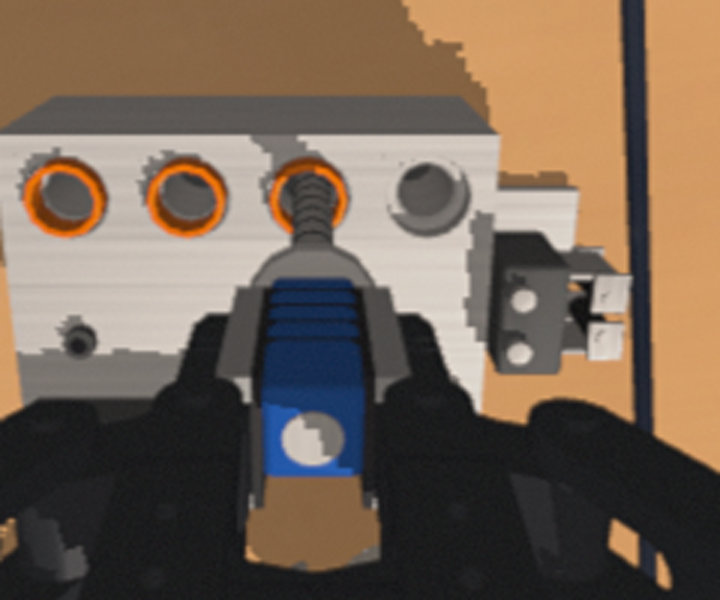

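Collar 3's floor answered at TCP z of about 0.150, so the tip was at 0.040 and the depth is 20 mm. Pressing on tilted the tool by about 1.3°. The view shows the rod still held. I'll lift clear and check how upright it is.

Emit:
play_rows(
  deltas=[
    {"tx": 0, "ty": 0, "tz": 2, "yaw": 0, "grip": 0},
    {"tx": 0, "ty": 0, "tz": 4.5, "yaw": 0, "grip": 0},
    {"tx": 0, "ty": 0, "tz": 4.5, "yaw": 0, "grip": 0},
    {"tx": 0, "ty": 0, "tz": 4.5, "yaw": 0, "grip": 0},
  ],
)

```text
t: 8.95
eef_pos: [0.5831, 0.106, 0.2018]
tool_rot: [0.546, -0.462, 0.531, 0.454]
force: [-0.2, -0.3, -1.5]
gripper_width: 0.178
```

```bash
cat >> h.py <<'E'
from scipy.spatial.transform import Rotation as Ro
def TM(s):
    q=s['tool_rot']; return Ro.from_quat(np.r_[q[1:],q[0]]).as_matrix()
def rod(save=None):
    s=st(); M=TM(s); print('approach',M[:,0].round(4),'jaw heading',np.degrees(np.arctan2(M[1,2],M[0,2])).round(2))
    d=grab('wrist'); P=world(d); L=(P-s['eef_pos'])@M  # tool coords
    h=cv2.cvtColor(d['img'],cv2.COLOR_BGR2HSV)
    m=(abs(L[...,2])<.012)&(abs(L[...,1])<.03)&(L[...,0]>.02)&(L[...,0]<.108)&(P[...,2]>.068)
    # stem: per-row mean of facing surface, tool coords
    out=[]
    for a in np.arange(.045,.105,.01):
        k=m&(abs(L[...,0]-a)<.005)&(abs(L[...,2])<.006)
        if k.sum()>8: out.append([a,np.median(L[k][:,1]),np.median(L[k][:,2]),k.sum()])
    print(np.round(out,4))
    if save: cv2.imwrite('pics/'+save,cv2.resize(d['img'][130:330,150:390],(720,600),interpolation=cv2.INTER_CUBIC))
    return d
E
python3 - <<'E'
from h import *
rod()
# side camera check: world axis of the rod from depth
for n in('side','top'):
    d=grab(n,n+'r.png'); P=world(d); s=status.sense(); e=s['eef_pos']
    for a in np.arange(-.1,-.03,.01):
        k=(abs(P[...,0]-e[0])<.03)&(abs(P[...,1]-e[1])<.012)&(abs(P[...,2]-e[2]-a)<.005)
        if k.sum()>3: print(n,round(a,3),np.median(P[k],0).round(4),k.sum())
E
```

```text
{'t': np.float64(8.95), 'eef_pos': array([0.5831, 0.106 , 0.2018]), 'tool_rot': array([ 0.5459, -0.4617,  0.5314,  0.4544]), 'force': array([-0.2278, -0.2908, -1.5023]), 'gripper_width': np.float64(0.1785)}
approach [ 0.0223  0.0055 -0.9997] jaw heading 80.75
[[ 4.50e-02  8.70e-03 -4.00e-04  1.90e+01]
 [ 5.50e-02  8.70e-03 -4.00e-04  7.50e+01]
 [ 6.50e-02  9.10e-03  3.00e-04  5.90e+01]
 [ 7.50e-02  9.50e-03 -4.00e-04  6.00e+01]
 [ 8.50e-02  1.02e-02 -1.00e-04  5.00e+01]
 [ 9.50e-02  1.09e-02 -5.00e-04  4.60e+01]]
top -0.1 [0.5733 0.1042 0.1027] 5
top -0.09 [0.5744 0.1038 0.1111] 7
top -0.08 [0.5746 0.104  0.1186] 7
top -0.07 [0.5749 0.104  0.1314] 9
top -0.06 [0.5752 0.1037 0.1384] 6
```

Emit:
play_rows(
  deltas=[
    {"tx": -0.35, "ty": -3.35, "tz": 0, "yaw": 0, "grip": 0},
    {"tx": -0.35, "ty": -3.35, "tz": 0, "yaw": 0, "grip": 0},
    {"tx": -0.35, "ty": -3.35, "tz": 0, "yaw": 0, "grip": 0},
    {"tx": -0.35, "ty": -3.35, "tz": -2, "yaw": 0, "grip": 0},
    {"tx": -0.35, "ty": -3.35, "tz": -3, "yaw": 0, "grip": 0},
    {"tx": -0.35, "ty": -3.35, "tz": -4, "yaw": 0, "grip": 0},
    {"tx": -0.35, "ty": -3.35, "tz": -5, "yaw": 0, "grip": 0},
    {"tx": -0.35, "ty": -3.35, "tz": -5.7, "yaw": 0, "grip": 0},
    {"tx": -0.35, "ty": -3.35, "tz": -5.7, "yaw": 0, "grip": 0},
  ],
)

```text
t: 10.0
eef_pos: [0.5789, 0.0723, 0.1429]
tool_rot: [0.545, -0.461, 0.532, 0.455]
force: [-0.7, 0.0, -0.4]
gripper_width: 0.172
```

Emit:
play_rows(
  deltas=[
    {"tx": 0, "ty": 0, "tz": -0.4, "yaw": 0, "grip": 0},
    {"tx": 0, "ty": 0, "tz": -0.4, "yaw": 0, "grip": 0},
    {"tx": 0, "ty": 0, "tz": -0.4, "yaw": 0, "grip": 0},
  ],
)

```text
t: 10.3
eef_pos: [0.579, 0.0723, 0.1391]
tool_rot: [0.545, -0.461, 0.532, 0.455]
force: [-0.3, 0.7, -0.1]
gripper_width: 0.176
```

Emit:
play_rows(
  deltas=[
    {"tx": 0, "ty": 0, "tz": -0.4, "yaw": 0, "grip": 0},
    {"tx": 0, "ty": 0, "tz": -0.75, "yaw": 0, "grip": 0},
    {"tx": 0, "ty": 0, "tz": -0.75, "yaw": 0, "grip": 0},
  ],
)

```text
t: 10.6
eef_pos: [0.5792, 0.0724, 0.1316]
tool_rot: [0.545, -0.461, 0.532, 0.455]
force: [-0.8, -0.2, 1.4]
gripper_width: 0.174
```

Emit:
play_rows(
  deltas=[
    {"tx": 0, "ty": 0, "tz": -0.4, "yaw": 0, "grip": 0},
    {"tx": 0, "ty": 0, "tz": -0.8, "yaw": 0, "grip": 0},
    {"tx": 0, "ty": 0, "tz": -0.8, "yaw": 0, "grip": 0},
  ],
)

```text
t: 10.9
eef_pos: [0.5847, 0.0715, 0.1286]
tool_rot: [0.549, -0.463, 0.529, 0.452]
force: [1.6, -7.9, 57.4]
gripper_width: 0.172
```

Emit:
play_rows(
  deltas=[
    {"tx": -0.2, "ty": 0, "tz": 0.3, "yaw": 0, "grip": 0},
    {"tx": -0.5, "ty": 0.05, "tz": 0.8, "yaw": 0, "grip": 0},
    {"tx": -0.55, "ty": 0.05, "tz": 3, "yaw": 0, "grip": 0},
    {"tx": -0.55, "ty": 0.05, "tz": 6.5, "yaw": 0, "grip": 0},
    {"tx": -0.55, "ty": 0.05, "tz": 7.2, "yaw": 0, "grip": 0},
    {"tx": -0.55, "ty": 0.05, "tz": 7.2, "yaw": 0, "grip": 0},
    {"tx": -0.55, "ty": 0.05, "tz": 7.2, "yaw": 0, "grip": 0},
  ],
)

```text
t: 11.6
eef_pos: [0.5784, 0.0721, 0.1996]
tool_rot: [0.548, -0.463, 0.529, 0.452]
force: [0.3, 0.3, -0.7]
gripper_width: 0.173
```

```bash
python3 - <<'E'
from h import *
import pickle
d=rod('w8.png'); pickle.dump(d,open('w8.pkl','wb'))
# handle-top in tool coordinates, before (w5) and now
from scipy.spatial.transform import Rotation as Ro
s=status.sense()
for dd,e,q in((pickle.load(open('w5.pkl','rb')),np.array([0.6337,0.2166,0.116]),np.array([0.5395,-0.4587,0.5375,0.4578])),(d,s['eef_pos'],s['tool_rot'])):
    M=Ro.from_quat(np.r_[q[1:],q[0]]).as_matrix(); L=(world(dd)-e)@M
    h=cv2.cvtColor(dd['img'],cv2.COLOR_BGR2HSV)
    m=(abs(L[...,2])<.007)&(abs(L[...,1])<.02)&(L[...,0]<-.005)&(L[...,0]>-.04)
    t=m&(h[...,1]<60)&(h[...,2]>100)
    print('top',t.sum(),np.median(L[t],0).round(4),np.percentile(L[m][:,0],2))
    g=(abs(L[...,2])<.016)&(abs(L[...,1])<.03)&(L[...,0]>.012)&(L[...,0]<.032)&(h[...,1]<60)
    print('disc',g.sum(),np.median(L[g],0).round(4))
E
```

```text
{'t': np.float64(11.6), 'eef_pos': array([0.5784, 0.0721, 0.1996]), 'tool_rot': array([ 0.5484, -0.4632,  0.5293,  0.4522]), 'force': array([ 0.3159,  0.3299, -0.669 ]), 'gripper_width': np.float64(0.173)}
approach [ 0.0306  0.0057 -0.9995] jaw heading 80.69
[[ 4.50e-02  9.70e-03  3.00e-04  4.90e+01]
 [ 5.50e-02  1.01e-02 -4.00e-04  7.00e+01]
 [ 6.50e-02  1.08e-02  3.00e-04  7.10e+01]
 [ 7.50e-02  1.15e-02 -4.00e-04  6.00e+01]
 [ 8.50e-02  1.24e-02 -1.00e-04  5.60e+01]
 [ 9.50e-02  1.28e-02 -5.00e-04  4.00e+01]]
top 290 [-0.0153  0.0013  0.0001] -0.016044541824170734
disc 377 [0.0253 0.0107 0.0002]
top 289 [-0.0197  0.0002  0.0003] -0.02038168932842461
disc 461 [ 0.0203  0.0121 -0.0002]
```

View pics/w8.png

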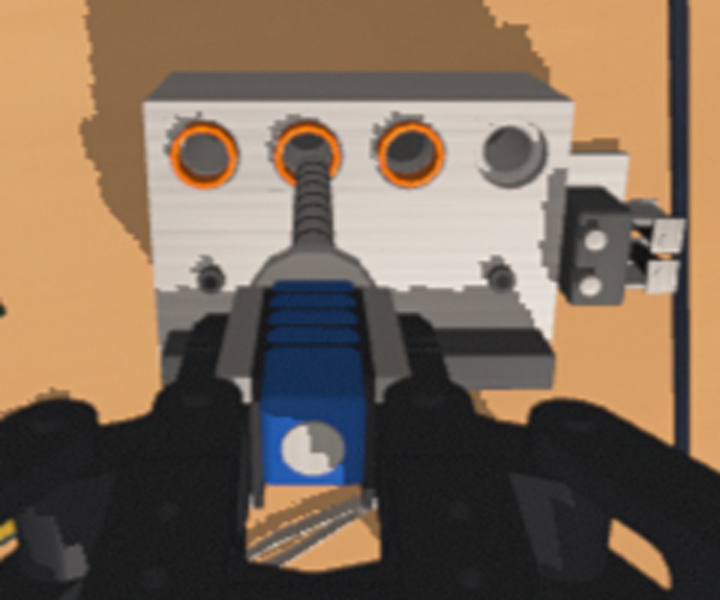

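Emit:
play_rows(
  deltas=[
    {"tx": -0.4, "ty": -3.35, "tz": 0, "yaw": 0, "grip": 0},
    {"tx": -0.4, "ty": -3.35, "tz": 0, "yaw": 0, "grip": 0},
    {"tx": -0.4, "ty": -3.35, "tz": 0, "yaw": 0, "grip": 0},
    {"tx": -0.4, "ty": -3.35, "tz": -2, "yaw": 0, "grip": 0},
    {"tx": -0.4, "ty": -3.35, "tz": -3, "yaw": 0, "grip": 0},
    {"tx": -0.4, "ty": -3.35, "tz": -4, "yaw": 0, "grip": 0},
    {"tx": -0.4, "ty": -3.35, "tz": -5, "yaw": 0, "grip": 0},
    {"tx": -0.4, "ty": -3.35, "tz": -5.8, "yaw": 0, "grip": 0},
    {"tx": -0.4, "ty": -3.35, "tz": -5.8, "yaw": 0, "grip": 0},
  ],
)

```text
t: 12.55
eef_pos: [0.574, 0.0386, 0.1402]
tool_rot: [0.548, -0.463, 0.53, 0.452]
force: [0.8, -0.5, -1.4]
gripper_width: 0.171
```

Emit:
play_rows(
  deltas=[
    {"tx": 0, "ty": 0, "tz": -0.3, "yaw": 0, "grip": 0},
    {"tx": 0, "ty": 0, "tz": -0.3, "yaw": 0, "grip": 0},
    {"tx": 0, "ty": 0, "tz": -0.3, "yaw": 0, "grip": 0},
  ],
)

```text
t: 12.85
eef_pos: [0.5741, 0.0386, 0.1374]
tool_rot: [0.548, -0.463, 0.53, 0.452]
force: [-0.5, -0.6, -0.9]
gripper_width: 0.171
```

Emit:
play_rows(
  deltas=[
    {"tx": 0, "ty": 0, "tz": -0.25, "yaw": 0, "grip": 0},
    {"tx": 0, "ty": 0, "tz": -0.25, "yaw": 0, "grip": 0},
    {"tx": 0, "ty": 0, "tz": -0.25, "yaw": 0, "grip": 0},
  ],
)

```text
t: 13.15
eef_pos: [0.5742, 0.0386, 0.135]
tool_rot: [0.548, -0.463, 0.53, 0.452]
force: [0.1, -0.3, -1.0]
gripper_width: 0.174
```

Emit:
play_rows(
  deltas=[
    {"tx": 0, "ty": 0, "tz": -0.6, "yaw": 0, "grip": 0},
    {"tx": 0, "ty": 0, "tz": -1.15, "yaw": 0, "grip": 0},
    {"tx": 0, "ty": 0, "tz": -1.15, "yaw": 0, "grip": 0},
  ],
)

```text
t: 13.45
eef_pos: [0.5739, 0.0385, 0.1226]
tool_rot: [0.548, -0.463, 0.53, 0.453]
force: [2.0, -0.9, -0.7]
gripper_width: 0.174
```

Emit:
play_rows(
  deltas=[
    {"tx": 0, "ty": 0, "tz": -0.25, "yaw": 0, "grip": 0},
    {"tx": 0, "ty": 0, "tz": -0.25, "yaw": 0, "grip": 0},
    {"tx": 0, "ty": 0, "tz": -0.25, "yaw": 0, "grip": 0},
  ],
)

```text
t: 13.75
eef_pos: [0.574, 0.0385, 0.1201]
tool_rot: [0.548, -0.463, 0.53, 0.452]
force: [0.7, -0.8, -0.9]
gripper_width: 0.174
```

Emit:
play_rows(
  deltas=[
    {"tx": 0, "ty": 0, "tz": -0.25, "yaw": 0, "grip": 0},
    {"tx": 0, "ty": 0, "tz": -0.25, "yaw": 0, "grip": 0},
    {"tx": 0, "ty": 0, "tz": -0.25, "yaw": 0, "grip": 0},
  ],
)

```text
t: 14.05
eef_pos: [0.574, 0.0385, 0.1175]
tool_rot: [0.548, -0.463, 0.53, 0.452]
force: [1.5, -0.0, -0.9]
gripper_width: 0.173
```

Emit:
play_rows(
  deltas=[
    {"tx": 0, "ty": 0, "tz": -0.25, "yaw": 0, "grip": 0},
    {"tx": 0, "ty": 0, "tz": -0.25, "yaw": 0, "grip": 0},
    {"tx": 0, "ty": 0, "tz": -0.25, "yaw": 0, "grip": 0},
  ],
)

```text
t: 14.35
eef_pos: [0.5739, 0.0385, 0.1149]
tool_rot: [0.548, -0.463, 0.53, 0.453]
force: [1.4, 0.3, -1.1]
gripper_width: 0.178
```

Emit:
play_rows(
  deltas=[
    {"tx": 0, "ty": 0, "tz": -0.2, "yaw": 0, "grip": 0},
    {"tx": 0, "ty": 0, "tz": -0.2, "yaw": 0, "grip": 0},
    {"tx": 0, "ty": 0, "tz": -0.2, "yaw": 0, "grip": 0},
  ],
)

```text
t: 14.65
eef_pos: [0.5744, 0.0385, 0.1135]
tool_rot: [0.548, -0.463, 0.53, 0.452]
force: [-1.5, 0.3, 10.2]
gripper_width: 0.178
```

Socket 1 answers at the 52 mm floor, so the depths for sockets 1 to 3 are 52, 36 and 20 and they need posts 72, 56 and 40. Before drawing the rod out, I'll straighten it in the grip against the deep socket's wall at low squeeze.

Emit:
play_rows(
  deltas=[
    {"tx": 0, "ty": 0, "tz": 0.2, "yaw": 0, "grip": 0},
    {"tx": -0.2, "ty": 0.03, "tz": 0.2, "yaw": 0, "grip": 0},
    {"tx": -0.4, "ty": 0.06, "tz": 0.2, "yaw": 0, "grip": 0},
    {"tx": -0.6, "ty": 0.1, "tz": 0.2, "yaw": 0, "grip": 0},
    {"tx": -0.7, "ty": 0.11, "tz": 0.2, "yaw": 0, "grip": 0},
    {"tx": -0.7, "ty": 0.11, "tz": 0.2, "yaw": 0, "grip": 0},
    {"tx": -0.4, "ty": 0.05, "tz": 0.2, "yaw": 0, "grip": 0},
    {"tx": -0.2, "ty": 0.03, "tz": 0.2, "yaw": 0, "grip": 0},
    {"tx": -0.2, "ty": 0.03, "tz": 0.2, "yaw": 0, "grip": 0},
  ],
  squeeze=25,
)

```text
t: 15.55
eef_pos: [0.5721, 0.0388, 0.1152]
tool_rot: [0.548, -0.463, 0.53, 0.453]
force: [-0.3, 1.0, -0.6]
gripper_width: 0.172
```

Emit:
play_rows(
  deltas=[
    {"tx": 0, "ty": 0, "tz": 0, "yaw": 0, "grip": 0},
    {"tx": 0, "ty": 0, "tz": 0, "yaw": 0, "grip": 0},
    {"tx": 0, "ty": 0, "tz": 3, "yaw": 0, "grip": 0},
    {"tx": 0, "ty": 0, "tz": 6, "yaw": 0, "grip": 0},
    {"tx": 0, "ty": 0, "tz": 8.5, "yaw": 0, "grip": 0},
    {"tx": 0, "ty": 0, "tz": 8.5, "yaw": 0, "grip": 0},
    {"tx": 0, "ty": 0, "tz": 8.5, "yaw": 0, "grip": 0},
  ],
  squeeze=80,
)

```text
t: 16.25
eef_pos: [0.5721, 0.0389, 0.2004]
tool_rot: [0.548, -0.463, 0.53, 0.453]
force: [-0.6, 0.6, -2.1]
gripper_width: 0.174
```

```bash
cat > rt.py <<'E'
from h import *
d=rod(); s=status.sense(); M=TM(s); L=(world(d)-s['eef_pos'])@M
h=cv2.cvtColor(d['img'],cv2.COLOR_BGR2HSV)
t=(abs(L[...,2])<.007)&(abs(L[...,1])<.02)&(L[...,0]<-.005)&(L[...,0]>-.04)&(h[...,1]<60)&(h[...,2]>100)
print('top',t.sum(),np.median(L[t],0).round(4))
E
python3 rt.py
```

```text
{'t': np.float64(16.25), 'eef_pos': array([0.5721, 0.0389, 0.2004]), 'tool_rot': array([ 0.5479, -0.4629,  0.5298,  0.4525]), 'force': array([-0.6136,  0.5792, -2.0902]), 'gripper_width': np.float64(0.1737)}
approach [ 0.029   0.0053 -0.9996] jaw heading 80.7
[[ 4.5e-02  7.9e-03  3.0e-04  3.5e+01]
 [ 5.5e-02  8.1e-03 -4.0e-04  6.9e+01]
 [ 6.5e-02  8.3e-03 -1.0e-04  6.2e+01]
 [ 7.5e-02  8.8e-03 -4.0e-04  5.7e+01]
 [ 8.5e-02  9.2e-03 -5.0e-04  5.1e+01]
 [ 9.5e-02  9.7e-03 -5.0e-04  3.9e+01]]
top 324 [-0.02   -0.0001  0.0003]
```

```bash
python3 - <<'E'
from h import *
import pickle
d=pickle.load(open('w5.pkl','rb')); e=np.array([0.6337,0.2166,0.116]);q=np.array([0.5395,-0.4587,0.5375,0.4578])
M=Ro.from_quat(np.r_[q[1:],q[0]]).as_matrix(); P=world(d);L=(P-e)@M; print(M[:,0].round(4))
for a in np.arange(.045,.1,.01):
    k=(abs(L[...,0]-a)<.005)&(abs(L[...,2])<.006)&(abs(L[...,1])<.03)
    print(a.round(3),np.median(L[k],0).round(4),np.median(P[k]-e,0).round(4),k.sum())
s=status.sense(); d=grab('wrist'); P=world(d); L=(P-s['eef_pos'])@TM(s); print('now')
for a in np.arange(.045,.1,.01):
    k=(abs(L[...,0]-a)<.005)&(abs(L[...,2])<.006)&(abs(L[...,1])<.03)
    print(a.round(3),np.median(P[k]-s['eef_pos'],0).round(4),k.sum())
E
```

```text
[ 3.e-03  9.e-04 -1.e+00]
0.045 [nan nan nan] [nan nan nan] 0
0.055 [ 0.0563  0.0061 -0.0005] [-0.0059  0.0006 -0.0563] 44
0.065 [0.0659 0.0056 0.0003] [-0.0054  0.0013 -0.0659] 62
0.075 [ 0.0751  0.0058 -0.0005] [-0.0055  0.0006 -0.0751] 46
0.085 [ 0.0852  0.0057 -0.0005] [-0.0055  0.0006 -0.0852] 48
0.095 [0.0941 0.0059 0.0003] [-0.0057  0.0014 -0.0941] 35
now
0.045 [-0.0066  0.0012 -0.048 ] 37
0.055 [-0.0063  0.0019 -0.0559] 66
0.065 [-0.0065  0.0014 -0.0654] 65
0.075 [-0.0065  0.0021 -0.0741] 54
0.085 [-0.0067  0.0016 -0.0851] 49
0.095 [-0.007   0.0021 -0.0959] 40
  return _methods._mean(a, axis=axis, dtype=dtype,
  ret = um.true_divide(
```

Emit:
play_rows(
  deltas=[
    {"tx": 1.5, "ty": 4.5, "tz": 0.3, "yaw": 0, "grip": 0},
    {"tx": 3, "ty": 9, "tz": 0.3, "yaw": 0, "grip": 0},
    {"tx": 4.5, "ty": 13.5, "tz": 0.3, "yaw": 0, "grip": 0},
    {"tx": 6.3, "ty": 17.6, "tz": 0.3, "yaw": 0, "grip": 0},
    {"tx": 6.3, "ty": 17.6, "tz": 0, "yaw": 0, "grip": 0},
    {"tx": 6.3, "ty": 17.6, "tz": -4, "yaw": 0, "grip": 0},
    {"tx": 6.3, "ty": 17.6, "tz": -8, "yaw": 0, "grip": 0},
    {"tx": 6.3, "ty": 17.6, "tz": -8.85, "yaw": 0, "grip": 0},
    {"tx": 6.3, "ty": 17.6, "tz": -8.85, "yaw": 0, "grip": 0},
    {"tx": 6.3, "ty": 17.6, "tz": -8.85, "yaw": 0, "grip": 0},
  ],
)

```text
t: 17.35
eef_pos: [0.6349, 0.2148, 0.1115]
tool_rot: [0.547, -0.463, 0.53, 0.453]
force: [0.2, 0.0, -0.3]
gripper_width: 0.174
```

Emit:
play_rows(
  deltas=[
    {"tx": -0.17, "ty": -1, "tz": 0, "yaw": 0, "grip": 0},
    {"tx": -0.33, "ty": -2, "tz": 0, "yaw": 0, "grip": 0},
    {"tx": -0.41, "ty": -2.5, "tz": 0, "yaw": 0, "grip": 0},
    {"tx": -0.5, "ty": -3, "tz": 0, "yaw": 0, "grip": 0},
    {"tx": -0.58, "ty": -3.5, "tz": 0, "yaw": 0, "grip": 0},
    {"tx": -0.66, "ty": -4, "tz": 0, "yaw": 0, "grip": 0},
    {"tx": -0.67, "ty": -4.05, "tz": 0, "yaw": 0, "grip": 0},
    {"tx": -0.67, "ty": -4.05, "tz": 0, "yaw": 0, "grip": 0},
  ],
  squeeze=100,
)

```text
t: 18.15
eef_pos: [0.6283, 0.1752, 0.1119]
tool_rot: [0.548, -0.462, 0.53, 0.453]
force: [-1.6, 5.8, 2.0]
gripper_width: 0.172
```

```bash
python3 - <<'E'
from h import *
st(); d=grab('wrist')
cv2.imwrite('pics/w9.png',cv2.resize(d['img'][130:330,150:390],(720,600),interpolation=cv2.INTER_CUBIC))
E
```

```text
{'t': np.float64(18.15), 'eef_pos': array([0.6283, 0.1752, 0.1119]), 'tool_rot': array([ 0.5478, -0.4625,  0.5299,  0.4531]), 'force': array([-1.5713,  5.803 ,  1.9854]), 'gripper_width': np.float64(0.1717)}
```

View pics/w9.png

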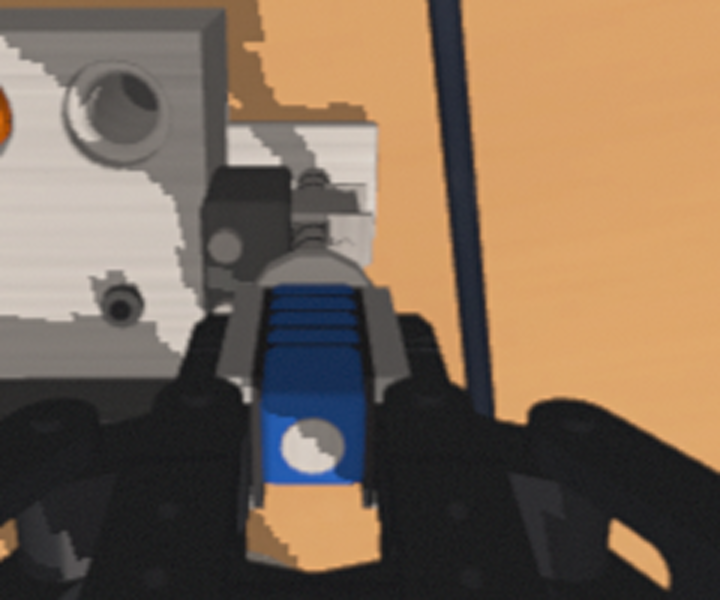

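The rod is in between the rollers, and the y reaction of 5.8 N shows it is against the housing. I'll seat it on the toe and release.

Emit:
play_rows(
  deltas=[
    {"tx": 0, "ty": 0, "tz": -0.1, "yaw": 0, "grip": 0},
    {"tx": 0, "ty": 0, "tz": -0.1, "yaw": 0, "grip": 0},
    {"tx": 0, "ty": 0, "tz": -0.05, "yaw": 0, "grip": 0.5},
    {"tx": 0, "ty": 0, "tz": -0.05, "yaw": 0, "grip": 0.5},
    {"tx": 0, "ty": 0, "tz": -0.05, "yaw": 0, "grip": 0.5},
    {"tx": 0, "ty": 0, "tz": 0.3, "yaw": 0, "grip": 0.5},
    {"tx": 0, "ty": 0, "tz": 4, "yaw": 0, "grip": 0.5},
    {"tx": 0, "ty": 0, "tz": 8.5, "yaw": 0, "grip": 0.5},
    {"tx": 0, "ty": 0, "tz": 9, "yaw": 0, "grip": 0.5},
  ],
)

```text
t: 19.1
eef_pos: [0.6307, 0.1754, 0.2075]
tool_rot: [0.55, -0.463, 0.528, 0.452]
force: [0.6, -0.4, 0.3]
gripper_width: 0.5
```

Emit:
play_rows(
  deltas=[
    {"tx": -4.7, "ty": -0.3, "tz": 0, "yaw": 0, "grip": 0.5},
    {"tx": -4.7, "ty": -0.3, "tz": 0, "yaw": 0, "grip": 0.5},
    {"tx": -4.7, "ty": -0.3, "tz": 0, "yaw": 0, "grip": 0.5},
  ],
)

```text
t: 19.4
eef_pos: [0.5832, 0.1725, 0.208]
tool_rot: [0.55, -0.463, 0.527, 0.452]
force: [0.1, -0.8, -0.1]
gripper_width: 0.499
```

```bash
cat > chk.py <<'E'
from h import *
import sys
st(); d=grab('wrist'); h=cv2.cvtColor(d['img'],cv2.COLOR_BGR2HSV); P=world(d)
m=(h[...,1]<60)&(h[...,2]>110)&(abs(P[...,2]-.131)<.004)&(P[...,1]>.14)
for s,c,l in comps(m,20): print('rod top',s[4],P[l].mean(0).round(4))
b=(abs(h[...,0].astype(int)-110)<15)&(h[...,1]>120)&(P[...,1]>.13)&(P[...,0]>.57)
for z in(.095,.105,.115,.125):
    k=b&(abs(P[...,2]-z)<.005); 
    if k.sum()>5: print(z,np.median(P[k],0).round(4),k.sum())
if len(sys.argv)>1: cv2.imwrite('pics/'+sys.argv[1],cv2.resize(d['img'],(800,600),interpolation=cv2.INTER_CUBIC))
E
python3 chk.py
```

```text
{'t': np.float64(19.4), 'eef_pos': array([0.5832, 0.1725, 0.208 ]), 'tool_rot': array([ 0.5505, -0.4633,  0.5271,  0.4522]), 'force': array([ 0.0928, -0.7774, -0.057 ]), 'gripper_width': np.float64(0.4991)}
rod top 87 [0.6272 0.1759 0.1311]
0.095 [0.6184 0.1764 0.0978] 34
0.105 [0.6187 0.1768 0.1055] 74
0.115 [0.6189 0.177  0.1152] 86
0.125 [0.6194 0.1769 0.1279] 147
```

The rod reads home: its top is at (0.627,0.176,0.131), against (0.626,0.1765,0.131) at the start. Next is the 72 mm post, with the jaws turned across the rack.

Emit:
play_rows(
  deltas=[
    {"tx": -2, "ty": -4, "tz": 0, "yaw": -8.5, "grip": 0.5},
    {"tx": -4, "ty": -8, "tz": 0, "yaw": -17, "grip": 0.5},
    {"tx": -6, "ty": -12, "tz": 0, "yaw": -25.5, "grip": 0.5},
    {"tx": -8, "ty": -16, "tz": 0, "yaw": -34, "grip": 0.5},
    {"tx": -10, "ty": -20, "tz": 0, "yaw": -42.5, "grip": 0.5},
    {"tx": -11.5, "ty": -24, "tz": 0, "yaw": -51, "grip": 0.5},
    {"tx": -11.5, "ty": -26.7, "tz": 0, "yaw": -59.5, "grip": 0.5},
    {"tx": -11.5, "ty": -26.7, "tz": 0, "yaw": -68, "grip": 0.5},
    {"tx": -11.5, "ty": -26.7, "tz": 0, "yaw": -76, "grip": 0.5},
    {"tx": -11.5, "ty": -26.7, "tz": 0, "yaw": -76, "grip": 0.5},
  ],
)

```text
t: 20.45
eef_pos: [0.4698, -0.0948, 0.208]
tool_rot: [0.712, -0.04, 0.701, 0.016]
force: [-0.5, 0.1, -0.4]
gripper_width: 0.496
```

```bash
cat > posts.py <<'E'
from h import *
import sys
s=st(); M=TM(s); print('approach',M[:,0].round(4),'heading',np.degrees(np.arctan2(M[1,2],M[0,2])).round(2),'q',np.round(s['joint_pos'],2))
d=grab('wrist'); P=world(d); z=P[...,2]; g=cv2.cvtColor(d['img'],cv2.COLOR_BGR2GRAY)
for ss,c,l in comps((g<60)&(abs(P[...,0]-.468)<.025)&(abs(P[...,1]+.095)<.09)&(z>.04)&(z<.09),20):
    zz=np.median(P[l][:,2]); k=l&(abs(z-zz)<.003); v,u=np.where(k); p=P[k]
    print('post',ss[4],np.median(p,0).round(4),((p.min(0)+p.max(0))/2).round(4))
if len(sys.argv)>1: cv2.imwrite('pics/'+sys.argv[1],cv2.resize(d['img'],(800,600),interpolation=cv2.INTER_CUBIC))
E
python3 posts.py p1.png
```

```text
{'t': np.float64(20.45), 'eef_pos': array([ 0.4698, -0.0948,  0.208 ]), 'tool_rot': array([ 0.7123, -0.0397,  0.7006,  0.0158]), 'force': array([-0.5322,  0.1117, -0.3641]), 'gripper_width': np.float64(0.4964)}
approach [ 0.0178 -0.0331 -0.9993] heading 4.51 q [-0.47  0.15  0.57  2.12 -0.06  0.88  0.21]
post 154 [ 0.463  -0.0319  0.0558] [ 0.4631 -0.032   0.0559]
post 155 [ 0.4656 -0.0634  0.0716] [ 0.4655 -0.0637  0.0711]
post 154 [ 0.4685 -0.0951  0.0797] [ 0.4687 -0.0956  0.0792]
post 132 [ 0.471  -0.1266  0.0634] [ 0.4711 -0.1273  0.0631]
post 110 [ 0.4737 -0.1581  0.0474] [ 0.4735 -0.1593  0.047 ]
```

Emit:
play_rows(
  deltas=[
    {"tx": -0.1, "ty": 0, "tz": -5, "yaw": 0, "grip": 0.5},
    {"tx": -0.1, "ty": 0, "tz": -9, "yaw": 0, "grip": 0.5},
    {"tx": -0.1, "ty": 0, "tz": -12.3, "yaw": 0, "grip": 0.5},
    {"tx": -0.1, "ty": 0, "tz": -12.3, "yaw": 0, "grip": 0.5},
    {"tx": -0.1, "ty": 0, "tz": -12.3, "yaw": 0, "grip": 0},
    {"tx": -0.1, "ty": 0, "tz": -12.3, "yaw": 0, "grip": 0},
    {"tx": -0.1, "ty": 0, "tz": -12.3, "yaw": 0, "grip": 0},
    {"tx": -0.1, "ty": 0, "tz": -12.3, "yaw": 0, "grip": 0},
    {"tx": -0.1, "ty": 0, "tz": -12.3, "yaw": 0, "grip": 0},
    {"tx": -0.1, "ty": 0, "tz": -12.3, "yaw": 0, "grip": 0},
  ],
  squeeze=50,
)

```text
t: 21.5
eef_pos: [0.4698, -0.0945, 0.0865]
tool_rot: [0.713, -0.042, 0.7, 0.018]
force: [-1.9, -0.7, 10.2]
gripper_width: 0.128
```

Emit:
play_rows(
  deltas=[
    {"tx": 0, "ty": 0, "tz": 4, "yaw": 0, "grip": 0},
    {"tx": 0, "ty": 0, "tz": 8.5, "yaw": 0, "grip": 0},
    {"tx": 0, "ty": 0, "tz": 8.5, "yaw": 0, "grip": 0},
    {"tx": 0, "ty": 0, "tz": 8.5, "yaw": 0, "grip": 0},
  ],
)

```text
t: 21.9
eef_pos: [0.4706, -0.0941, 0.1731]
tool_rot: [0.715, -0.042, 0.698, 0.019]
force: [0.4, 0.2, -1.0]
gripper_width: 0.133
```

```bash
cat > held.py <<'E'
from h import *
import sys
s=st(); M=TM(s); d=grab('wrist'); P=world(d); L=(P-s['eef_pos'])@M
print('approach',M[:,0].round(4),'heading',np.degrees(np.arctan2(M[1,2],M[0,2])).round(2))
for a in np.arange(0,.08,.008):
    k=(abs(L[...,0]-a)<.004)&(abs(L[...,2])<.004)&(abs(L[...,1])<.03)
    if k.sum()>8: print(a.round(3),np.median(P[k]-s['eef_pos'],0).round(4),k.sum())
k=(abs(L[...,0])<.03)&(abs(L[...,2])<.005)&(abs(L[...,1])<.005); 
if k.sum(): print('top', np.median(P[k]-s['eef_pos'],0).round(4))
if len(sys.argv)>1: cv2.imwrite('pics/'+sys.argv[1],cv2.resize(d['img'],(800,600),interpolation=cv2.INTER_CUBIC))
E
python3 held.py p2.png
```

```text
{'t': np.float64(21.9), 'eef_pos': array([ 0.4706, -0.0941,  0.1731]), 'tool_rot': array([ 0.7145, -0.0418,  0.6981,  0.0191]), 'force': array([ 0.4459,  0.1975, -1.0124]), 'gripper_width': np.float64(0.1333)}
approach [ 0.0246 -0.031  -0.9992] heading 4.96
0.008 [ 0.0001  0.0004 -0.0072] 403
0.016 [-0.0003  0.0053 -0.0158] 83
0.024 [-0.0003  0.0053 -0.0239] 83
0.032 [-0.0001  0.0052 -0.0316] 71
0.04 [ 0.0006  0.0053 -0.0402] 59
0.048 [ 0.0001  0.0055 -0.0479] 51
0.056 [ 0.0006  0.0054 -0.0557] 46
0.064 [ 0.0011  0.0053 -0.0632] 42
0.072 [ 0.0007  0.0054 -0.0725] 35
top [ 0.0004  0.0008 -0.0071]
```

View pics/p2.png

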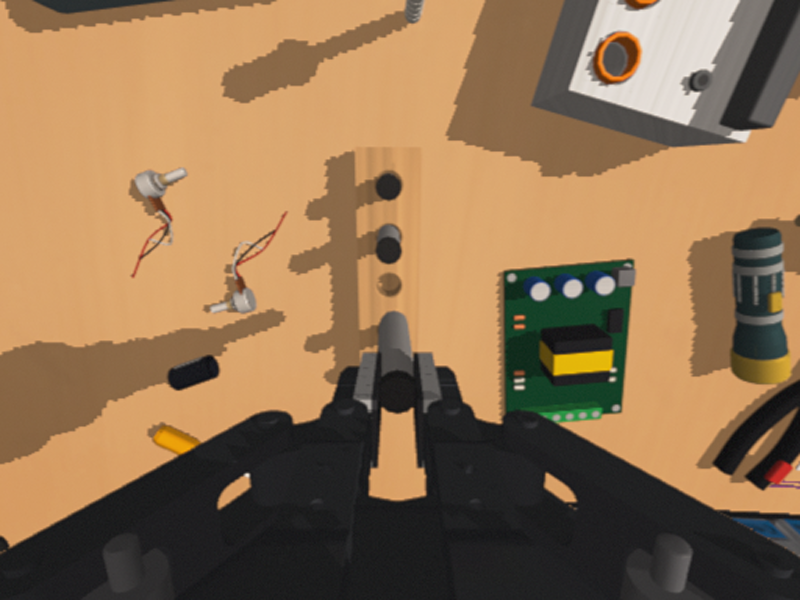

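The 72 mm post hangs upright at (397,390) and its rack hole is empty at (390,285). I'll carry it to socket 1.

Emit:
play_rows(
  deltas=[
    {"tx": 3, "ty": 4, "tz": 0, "yaw": 0, "grip": 0},
    {"tx": 6, "ty": 8, "tz": 0, "yaw": 0, "grip": 0},
    {"tx": 9, "ty": 12, "tz": 0, "yaw": 0, "grip": 0},
    {"tx": 9.95, "ty": 13.4, "tz": 0, "yaw": 0, "grip": 0},
    {"tx": 9.95, "ty": 13.4, "tz": 0, "yaw": 0, "grip": 0},
    {"tx": 9.95, "ty": 13.4, "tz": 0, "yaw": 0, "grip": 0},
    {"tx": 9.95, "ty": 13.4, "tz": -1.5, "yaw": 0, "grip": 0},
    {"tx": 9.95, "ty": 13.4, "tz": -1.5, "yaw": 0, "grip": 0},
  ],
)

```text
t: 22.75
eef_pos: [0.5678, 0.0387, 0.155]
tool_rot: [0.713, -0.042, 0.7, 0.018]
force: [-0.4, -0.8, -0.2]
gripper_width: 0.129
```

```bash
python3 held.py p3.png
```

```text
{'t': np.float64(22.75), 'eef_pos': array([0.5678, 0.0387, 0.155 ]), 'tool_rot': array([ 0.7128, -0.0417,  0.6999,  0.0184]), 'force': array([-0.4401, -0.801 , -0.2099]), 'gripper_width': np.float64(0.1288)}
approach [ 0.0196 -0.0322 -0.9993] heading 4.88
0.008 [ 0.0002  0.0005 -0.0072] 396
0.016 [-0.0001  0.0052 -0.0162] 88
0.024 [-0.0004  0.0053 -0.0243] 79
0.032 [-0.      0.0052 -0.0318] 70
0.04 [-0.0002  0.0052 -0.0399] 57
0.048 [ 0.0006  0.0052 -0.0479] 51
0.056 [ 0.      0.0052 -0.0566] 52
0.064 [ 0.0009  0.0051 -0.0645] 38
0.072 [ 0.001   0.0051 -0.0719] 38
top [ 0.0004  0.0008 -0.0072]
```

View pics/p3.png

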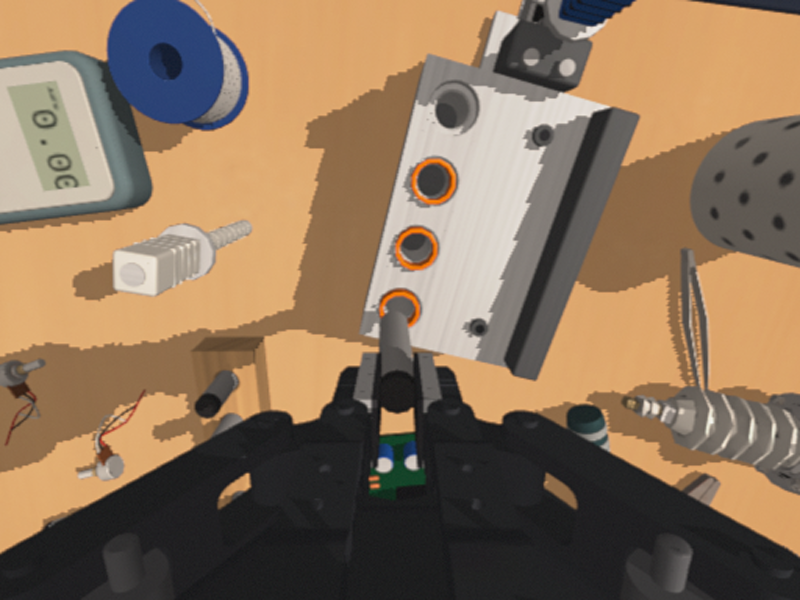

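The post foot at (397,315) is just above collar 1 at (399,308). I'll correct 2 mm and lower.

Emit:
play_rows(
  deltas=[
    {"tx": 0.23, "ty": 0.12, "tz": 0, "yaw": 0, "grip": 0},
    {"tx": 0.23, "ty": 0.12, "tz": 0, "yaw": 0, "grip": 0},
    {"tx": 0.23, "ty": 0.12, "tz": 0, "yaw": 0, "grip": 0},
    {"tx": 0.23, "ty": 0.12, "tz": -1, "yaw": 0, "grip": 0},
    {"tx": 0.23, "ty": 0.12, "tz": -2, "yaw": 0, "grip": 0},
    {"tx": 0.23, "ty": 0.12, "tz": -2.5, "yaw": 0, "grip": 0},
    {"tx": 0.23, "ty": 0.12, "tz": -2.5, "yaw": 0, "grip": 0},
  ],
)

```text
t: 23.5
eef_pos: [0.5699, 0.0399, 0.1296]
tool_rot: [0.712, -0.042, 0.7, 0.018]
force: [0.3, 0.3, 0.1]
gripper_width: 0.133
```

Emit:
play_rows(
  deltas=[
    {"tx": 0, "ty": 0, "tz": -1.2, "yaw": 0, "grip": 0},
    {"tx": 0, "ty": 0, "tz": -2.4, "yaw": 0, "grip": 0},
    {"tx": 0, "ty": 0, "tz": -3.5, "yaw": 0, "grip": 0},
    {"tx": 0, "ty": 0, "tz": -4.1, "yaw": 0, "grip": 0},
    {"tx": 0, "ty": 0, "tz": -4.1, "yaw": 0, "grip": 0},
  ],
)

```text
t: 24.0
eef_pos: [0.5695, 0.0397, 0.0876]
tool_rot: [0.712, -0.042, 0.701, 0.018]
force: [-0.9, -0.1, -0.6]
gripper_width: 0.131
```

Emit:
play_rows(
  deltas=[
    {"tx": 0, "ty": 0, "tz": 0, "yaw": 0, "grip": 0.45},
    {"tx": 0, "ty": 0, "tz": 0, "yaw": 0, "grip": 0.45},
    {"tx": 0, "ty": 0, "tz": 0, "yaw": 0, "grip": 0.45},
    {"tx": 0, "ty": 0, "tz": 4, "yaw": 0, "grip": 0.45},
    {"tx": 0, "ty": 0, "tz": 7, "yaw": 0, "grip": 0.45},
    {"tx": -3, "ty": -4, "tz": 7, "yaw": 0, "grip": 0.45},
    {"tx": -6, "ty": -8, "tz": 7, "yaw": 0, "grip": 0.45},
    {"tx": -8, "ty": -12, "tz": 7, "yaw": 0, "grip": 0.45},
    {"tx": -9.8, "ty": -16.6, "tz": 7, "yaw": 0, "grip": 0.45},
    {"tx": -9.8, "ty": -16.6, "tz": 7, "yaw": 0, "grip": 0.45},
  ],
)

```text
t: 25.0
eef_pos: [0.4689, -0.1316, 0.1583]
tool_rot: [0.712, -0.04, 0.701, 0.015]
force: [0.2, 0.2, 1.1]
gripper_width: 0.452
```

```bash
python3 posts.py; python3 - <<'E'
from h import *
d=grab('top'); P=world(d); k=(abs(P[...,0]-.571)<.006)&(abs(P[...,1]-.039)<.006); print('post1 top',np.percentile(P[k][:,2],[50,75,90]))
E
```

```text
{'t': np.float64(25.0), 'eef_pos': array([ 0.4689, -0.1316,  0.1583]), 'tool_rot': array([ 0.7122, -0.0396,  0.7007,  0.0153]), 'force': array([0.2061, 0.2107, 1.084 ]), 'gripper_width': np.float64(0.4515)}
approach [ 0.0175 -0.0337 -0.9993] heading 4.46 q [-0.38  0.25  0.58  2.15 -0.15  0.76  0.37]
post 277 [ 0.4634 -0.0326  0.0557] [ 0.4634 -0.0326  0.0557]
post 255 [ 0.4662 -0.0636  0.0717] [ 0.4663 -0.0637  0.0717]
post 201 [ 0.4712 -0.1267  0.0636] [ 0.4714 -0.1271  0.0632]
post 163 [ 0.474  -0.1584  0.0475] [ 0.4742 -0.1587  0.0472]
post1 top [0.08030053 0.0810801  0.08158357]
```

Emit:
play_rows(
  deltas=[
    {"tx": 0.25, "ty": 0.48, "tz": 0, "yaw": 0, "grip": 0.45},
    {"tx": 0.25, "ty": 0.48, "tz": -2, "yaw": 0, "grip": 0.45},
    {"tx": 0.25, "ty": 0.48, "tz": -6, "yaw": 0, "grip": 0.45},
    {"tx": 0.25, "ty": 0.48, "tz": -8.8, "yaw": 0, "grip": 0.45},
    {"tx": 0.25, "ty": 0.48, "tz": -8.8, "yaw": 0, "grip": 0.45},
    {"tx": 0.25, "ty": 0.48, "tz": -8.8, "yaw": 0, "grip": 0},
    {"tx": 0.25, "ty": 0.48, "tz": -8.8, "yaw": 0, "grip": 0},
    {"tx": 0.25, "ty": 0.48, "tz": -8.8, "yaw": 0, "grip": 0},
    {"tx": 0.25, "ty": 0.48, "tz": -8.8, "yaw": 0, "grip": 0},
    {"tx": 0.25, "ty": 0.48, "tz": -8.8, "yaw": 0, "grip": 0},
  ],
)

```text
t: 26.1
eef_pos: [0.4744, -0.1224, 0.0711]
tool_rot: [0.713, -0.041, 0.7, 0.017]
force: [-2.9, 0.6, 9.5]
gripper_width: 0.129
```

Emit:
play_rows(
  deltas=[
    {"tx": 0, "ty": 0, "tz": 4, "yaw": 0, "grip": 0},
    {"tx": 0, "ty": 0, "tz": 8.5, "yaw": 0, "grip": 0},
    {"tx": 0, "ty": 0, "tz": 8.5, "yaw": 0, "grip": 0},
    {"tx": 0, "ty": 0, "tz": 8.5, "yaw": 0, "grip": 0},
  ],
)

```text
t: 26.5
eef_pos: [0.4753, -0.1221, 0.1575]
tool_rot: [0.714, -0.041, 0.699, 0.018]
force: [0.3, -1.0, -1.9]
gripper_width: 0.129
```

```bash
python3 held.py
```

```text
{'t': np.float64(26.5), 'eef_pos': array([ 0.4753, -0.1221,  0.1575]), 'tool_rot': array([ 0.7141, -0.0408,  0.6986,  0.0177]), 'force': array([ 0.2734, -1.035 , -1.9263]), 'gripper_width': np.float64(0.1295)}
approach [ 0.0232 -0.0317 -0.9992] heading 4.76
0.008 [ 0.0004 -0.004  -0.0077] 367
0.016 [-0.      0.0007 -0.016 ] 95
0.024 [ 0.0001  0.0006 -0.0243] 80
0.032 [ 0.0003  0.0007 -0.0318] 67
0.04 [ 0.0003  0.0008 -0.0396] 58
0.048 [ 0.0005  0.0007 -0.0476] 45
0.056 [-0.      0.0008 -0.0558] 40
top [ 0.0001  0.0001 -0.0117]
```

Emit:
play_rows(
  deltas=[
    {"tx": 2.5, "ty": 4.5, "tz": 0, "yaw": 0, "grip": 0},
    {"tx": 5, "ty": 9, "tz": 0, "yaw": 0, "grip": 0},
    {"tx": 7.5, "ty": 13.5, "tz": 0, "yaw": 0, "grip": 0},
    {"tx": 10.06, "ty": 18, "tz": 0, "yaw": 0, "grip": 0},
    {"tx": 10.06, "ty": 20, "tz": 0, "yaw": 0, "grip": 0},
    {"tx": 10.06, "ty": 20, "tz": 0, "yaw": 0, "grip": 0},
    {"tx": 10.06, "ty": 20, "tz": 0, "yaw": 0, "grip": 0},
    {"tx": 10.06, "ty": 20, "tz": 0, "yaw": 0, "grip": 0},
    {"tx": 10.06, "ty": 20, "tz": 0, "yaw": 0, "grip": 0},
  ],
)

```text
t: 27.45
eef_pos: [0.575, 0.0766, 0.1564]
tool_rot: [0.713, -0.04, 0.7, 0.017]
force: [1.2, -0.7, -0.3]
gripper_width: 0.133
```

```bash
python3 held.py; python3 - <<'E'
from h import *
d=grab('wrist'); o=orange(d); print(o,ray(d,o,.0625).round(4))
E
```

```text
{'t': np.float64(27.45), 'eef_pos': array([0.575 , 0.0766, 0.1564]), 'tool_rot': array([ 0.7133, -0.0403,  0.6995,  0.0169]), 'force': array([ 1.1551, -0.7486, -0.3355]), 'gripper_width': np.float64(0.1331)}
approach [ 0.0208 -0.0322 -0.9993] heading 4.65
0.008 [ 0.0006 -0.0042 -0.0078] 365
0.016 [-0.      0.0006 -0.0162] 89
0.024 [ 0.      0.0006 -0.0234] 81
0.032 [ 0.0002  0.0008 -0.0315] 71
0.04 [ 0.0003  0.0007 -0.0403] 59
0.048 [ 0.0004  0.0006 -0.048 ] 47
0.056 [-0.0002  0.0006 -0.0561] 37
top [ 0.      0.0001 -0.0118]
[[252.95326233 201.51390076]
 [262.06750488 163.36001587]] [[0.5764 0.0738 0.0625]
 [0.5811 0.1066 0.0625]]
```

Emit:
play_rows(
  deltas=[
    {"tx": 0.1, "ty": 0.15, "tz": 0, "yaw": 0, "grip": 0},
    {"tx": 0.1, "ty": 0.15, "tz": 0, "yaw": 0, "grip": 0},
    {"tx": 0.1, "ty": 0.15, "tz": -1.5, "yaw": 0, "grip": 0},
    {"tx": 0.1, "ty": 0.15, "tz": -2.5, "yaw": 0, "grip": 0},
    {"tx": 0.1, "ty": 0.15, "tz": -3.5, "yaw": 0, "grip": 0},
    {"tx": 0.1, "ty": 0.15, "tz": -3.9, "yaw": 0, "grip": 0},
    {"tx": 0.1, "ty": 0.15, "tz": -3.9, "yaw": 0, "grip": 0},
  ],
)

```text
t: 28.25
eef_pos: [0.5757, 0.0783, 0.1166]
tool_rot: [0.713, -0.041, 0.7, 0.017]
force: [-0.1, 0.1, -1.2]
gripper_width: 0.132
```

Emit:
play_rows(
  deltas=[
    {"tx": 0, "ty": 0, "tz": -1.2, "yaw": 0, "grip": 0},
    {"tx": 0, "ty": 0, "tz": -2.2, "yaw": 0, "grip": 0},
    {"tx": 0, "ty": 0, "tz": -2.8, "yaw": 0, "grip": 0},
    {"tx": 0, "ty": 0, "tz": -2.8, "yaw": 0, "grip": 0},
  ],
)

```text
t: 28.65
eef_pos: [0.5757, 0.0781, 0.0876]
tool_rot: [0.713, -0.041, 0.7, 0.017]
force: [3.9, 0.3, -3.1]
gripper_width: 0.13
```

Emit:
play_rows(
  deltas=[
    {"tx": 0, "ty": 0, "tz": 0, "yaw": 0, "grip": 0.45},
    {"tx": 0, "ty": 0, "tz": 0, "yaw": 0, "grip": 0.45},
    {"tx": 0, "ty": 0, "tz": 0, "yaw": 0, "grip": 0.45},
    {"tx": 0, "ty": 0, "tz": 4, "yaw": 0, "grip": 0.45},
    {"tx": 0, "ty": 0, "tz": 7, "yaw": 0, "grip": 0.45},
    {"tx": -2.5, "ty": -4.5, "tz": 7, "yaw": 0, "grip": 0.45},
    {"tx": -5, "ty": -9, "tz": 7, "yaw": 0, "grip": 0.45},
    {"tx": -7.5, "ty": -13.5, "tz": 7, "yaw": 0, "grip": 0.45},
    {"tx": -9.5, "ty": -18, "tz": 7, "yaw": 0, "grip": 0.45},
    {"tx": -10.1, "ty": -23, "tz": 7, "yaw": 0, "grip": 0.45},
  ],
)

```text
t: 29.65
eef_pos: [0.4731, -0.1489, 0.1579]
tool_rot: [0.713, -0.04, 0.7, 0.017]
force: [1.1, -0.0, -0.4]
gripper_width: 0.451
```

Emit:
play_rows(
  deltas=[
    {"tx": 0, "ty": 0, "tz": 0, "yaw": 0, "grip": 0.45},
    {"tx": 0, "ty": 0, "tz": 0, "yaw": 0, "grip": 0.45},
  ],
)

```text
t: 29.85
eef_pos: [0.4725, -0.15, 0.1581]
tool_rot: [0.713, -0.039, 0.7, 0.017]
force: [0.3, -0.1, -0.3]
gripper_width: 0.449
```

```bash
python3 posts.py; python3 - <<'E'
from h import *
d=grab('top'); P=world(d)
for x,y in((.571,.039),(.5763,.0724)):
    k=(abs(P[...,0]-x)<.006)&(abs(P[...,1]-y)<.006); print('post top',np.percentile(P[k][:,2],[50,75,90]))
E
```

```text
{'t': np.float64(29.85), 'eef_pos': array([ 0.4725, -0.15  ,  0.1581]), 'tool_rot': array([ 0.7129, -0.0392,  0.7   ,  0.0165]), 'force': array([ 0.3313, -0.1197, -0.3165]), 'gripper_width': np.float64(0.4487)}
approach [ 0.0194 -0.0314 -0.9993] heading 4.54 q [-0.36  0.27  0.6   2.14 -0.18  0.77  0.43]
post 316 [ 0.4634 -0.0327  0.0557] [ 0.4634 -0.0326  0.0558]
post 298 [ 0.4659 -0.0644  0.0718] [ 0.4661 -0.0644  0.0718]
post 177 [ 0.4738 -0.1586  0.0476] [ 0.4737 -0.1589  0.0468]
post top [0.07952879 0.08003176 0.0812562 ]
post top [0.0801726  0.08068435 0.08105843]
```

Emit:
play_rows(
  deltas=[
    {"tx": 0.14, "ty": -0.87, "tz": 0, "yaw": 0, "grip": 0.45},
    {"tx": 0.14, "ty": -0.87, "tz": -3, "yaw": 0, "grip": 0.45},
    {"tx": 0.14, "ty": -0.87, "tz": -7, "yaw": 0, "grip": 0.45},
    {"tx": 0.14, "ty": -0.87, "tz": -10.3, "yaw": 0, "grip": 0.45},
    {"tx": 0.14, "ty": -0.87, "tz": -10.3, "yaw": 0, "grip": 0.45},
    {"tx": 0.14, "ty": -0.87, "tz": -10.3, "yaw": 0, "grip": 0},
    {"tx": 0.14, "ty": -0.87, "tz": -10.3, "yaw": 0, "grip": 0},
    {"tx": 0.14, "ty": -0.87, "tz": -10.3, "yaw": 0, "grip": 0},
    {"tx": 0.14, "ty": -0.87, "tz": -10.3, "yaw": 0, "grip": 0},
    {"tx": 0.14, "ty": -0.87, "tz": -10.3, "yaw": 0, "grip": 0},
  ],
)

```text
t: 30.95
eef_pos: [0.4755, -0.1567, 0.056]
tool_rot: [0.713, -0.041, 0.699, 0.018]
force: [-1.9, -0.2, 11.5]
gripper_width: 0.131
```

Emit:
play_rows(
  deltas=[
    {"tx": 0, "ty": 0, "tz": 4, "yaw": 0, "grip": 0},
    {"tx": 0, "ty": 0, "tz": 8.5, "yaw": 0, "grip": 0},
    {"tx": 0, "ty": 0, "tz": 8.5, "yaw": 0, "grip": 0},
    {"tx": 0, "ty": 0, "tz": 8.5, "yaw": 0, "grip": 0},
  ],
)

```text
t: 31.35
eef_pos: [0.4765, -0.1563, 0.1424]
tool_rot: [0.715, -0.041, 0.698, 0.018]
force: [-0.5, -0.1, -1.4]
gripper_width: 0.133
```

```bash
python3 held.py
```

```text
{'t': np.float64(31.35), 'eef_pos': array([ 0.4765, -0.1563,  0.1424]), 'tool_rot': array([ 0.7147, -0.0407,  0.698 ,  0.0184]), 'force': array([-0.452 , -0.1175, -1.4216]), 'gripper_width': np.float64(0.1332)}
approach [ 0.0248 -0.0305 -0.9992] heading 4.81
0.008 [ 0.0002 -0.0015 -0.0085] 355
0.016 [-0.0002  0.0035 -0.016 ] 88
0.024 [-0.0001  0.0035 -0.0243] 81
0.032 [ 0.0001  0.0034 -0.0317] 65
0.04 [ 0.0003  0.0033 -0.0397] 56
0.048 [ 0.      0.0034 -0.0454] 14
top [ 0.      0.0024 -0.0096]
```

Emit:
play_rows(
  deltas=[
    {"tx": 3, "ty": 4, "tz": 1, "yaw": 0, "grip": 0},
    {"tx": 6, "ty": 8, "tz": 1, "yaw": 0, "grip": 0},
    {"tx": 8, "ty": 12.5, "tz": 1, "yaw": 0, "grip": 0},
    {"tx": 9.5, "ty": 17, "tz": 1, "yaw": 0, "grip": 0},
    {"tx": 10.5, "ty": 21.5, "tz": 1, "yaw": 0, "grip": 0},
    {"tx": 10.5, "ty": 26, "tz": 1, "yaw": 0, "grip": 0},
    {"tx": 10.5, "ty": 26.5, "tz": 0.5, "yaw": 0, "grip": 0},
    {"tx": 10.5, "ty": 26.5, "tz": 0, "yaw": 0, "grip": 0},
    {"tx": 10.5, "ty": 26.5, "tz": 0, "yaw": 0, "grip": 0},
    {"tx": 10.5, "ty": 26.5, "tz": 0, "yaw": 0, "grip": 0},
  ],
)

```text
t: 32.4
eef_pos: [0.5806, 0.1068, 0.141]
tool_rot: [0.714, -0.04, 0.699, 0.017]
force: [0.1, -0.1, -1.0]
gripper_width: 0.128
```

Emit:
play_rows(
  deltas=[
    {"tx": 0, "ty": 0, "tz": 0, "yaw": 0, "grip": 0},
    {"tx": 0, "ty": 0, "tz": 0, "yaw": 0, "grip": 0},
  ],
)

```text
t: 32.6
eef_pos: [0.5807, 0.1056, 0.1412]
tool_rot: [0.714, -0.04, 0.699, 0.017]
force: [1.2, 0.8, 0.4]
gripper_width: 0.127
```

```bash
python3 held.py|head -8; python3 - <<'E'
from h import *
d=grab('wrist'); o=orange(d); print(o,ray(d,o,.0625).round(4))
E
```

```text
{'t': np.float64(32.6), 'eef_pos': array([0.5807, 0.1056, 0.1412]), 'tool_rot': array([ 0.7138, -0.0395,  0.6991,  0.0166]), 'force': array([1.2101, 0.8209, 0.3954]), 'gripper_width': np.float64(0.1271)}
approach [ 0.0221 -0.0315 -0.9993] heading 4.57
0.008 [ 0.0003 -0.0016 -0.0086] 354
0.016 [-0.0002  0.0035 -0.0159] 86
0.024 [-0.0002  0.0034 -0.0243] 83
0.032 [ 0.0006  0.0034 -0.0321] 68
0.04 [ 0.0001  0.0034 -0.0398] 51
0.048 [-0.0001  0.0035 -0.0449] 16
[[244.23570251 276.54345703]
 [252.16362    203.30036926]] [[0.5795 0.0404 0.0625]
 [0.5811 0.1068 0.0625]]
```

Emit:
play_rows(
  deltas=[
    {"tx": 0.1, "ty": 0.33, "tz": 0, "yaw": 0, "grip": 0},
    {"tx": 0.1, "ty": 0.33, "tz": 0, "yaw": 0, "grip": 0},
    {"tx": 0.1, "ty": 0.33, "tz": -1.5, "yaw": 0, "grip": 0},
    {"tx": 0.1, "ty": 0.33, "tz": -2.5, "yaw": 0, "grip": 0},
    {"tx": 0.1, "ty": 0.33, "tz": -3.5, "yaw": 0, "grip": 0},
    {"tx": 0.1, "ty": 0.33, "tz": -4.2, "yaw": 0, "grip": 0},
    {"tx": 0.1, "ty": 0.33, "tz": -4.2, "yaw": 0, "grip": 0},
  ],
)

```text
t: 33.4
eef_pos: [0.5814, 0.1093, 0.098]
tool_rot: [0.713, -0.04, 0.699, 0.017]
force: [-0.0, 0.4, -1.5]
gripper_width: 0.131
```

Emit:
play_rows(
  deltas=[
    {"tx": 0, "ty": 0, "tz": -0.4, "yaw": 0, "grip": 0},
    {"tx": 0, "ty": 0, "tz": -0.8, "yaw": 0, "grip": 0},
    {"tx": 0, "ty": 0, "tz": -0.8, "yaw": 0, "grip": 0},
    {"tx": 0, "ty": 0, "tz": -0.8, "yaw": 0, "grip": 0.45},
    {"tx": 0, "ty": 0, "tz": -0.8, "yaw": 0, "grip": 0.45},
    {"tx": 0, "ty": 0, "tz": -0.8, "yaw": 0, "grip": 0.45},
    {"tx": 0, "ty": 0, "tz": 3, "yaw": 0, "grip": 0.45},
    {"tx": 0, "ty": 0, "tz": 7, "yaw": 0, "grip": 0.45},
    {"tx": 0, "ty": 0, "tz": 10, "yaw": 0, "grip": 0.45},
  ],
)

```text
t: 34.3
eef_pos: [0.5816, 0.109, 0.2002]
tool_rot: [0.714, -0.04, 0.699, 0.017]
force: [0.5, -0.1, 0.9]
gripper_width: 0.452
```

Emit:
play_rows(
  deltas=[
    {"tx": 0, "ty": -4.5, "tz": 0, "yaw": 0, "grip": 1},
    {"tx": 0, "ty": -9, "tz": 0, "yaw": 0, "grip": 1},
    {"tx": 0, "ty": -13.5, "tz": 0, "yaw": 0, "grip": 1},
    {"tx": 0, "ty": -18, "tz": 0, "yaw": 0, "grip": 1},
    {"tx": 0, "ty": -21, "tz": 0, "yaw": 0, "grip": 1},
    {"tx": 0, "ty": -21, "tz": 0, "yaw": 0, "grip": 1},
    {"tx": 0, "ty": -21, "tz": 0, "yaw": 0, "grip": 1},
  ],
)

```text
t: 35.0
eef_pos: [0.5815, -0.1015, 0.2003]
tool_rot: [0.714, -0.039, 0.699, 0.016]
force: [-0.1, 0.9, 0.5]
gripper_width: 0.998
```

```bash
python3 - <<'E'
from h import *
import pickle
s=st(); T=grab('top','t2.png'); P=world(T)
for x,y in((.571,.039),(.5763,.0724),(.582,.106)):
    k=(abs(P[...,0]-x)<.006)&(abs(P[...,1]-y)<.006); print('post top',np.percentile(P[k][:,2],[50,75,90]))
w=grab('wrist'); pickle.dump((T,w),open('b.pkl','wb'))
def board(d,nm):
    P=world(d); h=cv2.cvtColor(d['img'],cv2.COLOR_BGR2HSV)
    g=(h[...,0]>45)&(h[...,0]<85)&(h[...,1]>90)&(abs(P[...,2]-.004)<.006)&(P[...,1]<0)&(P[...,1]>-.3)&(P[...,0]<.68)&(P[...,0]>.5)
    c=max(comps(cv2.morphologyEx(g.astype(np.uint8),cv2.MORPH_CLOSE,np.ones((9,9))),100),key=lambda c:c[0][4])
    q=P[c[2]]; print(nm,'board',np.median(q[:,2]),cv2.minAreaRect(q[:,:2].astype(np.float32)*1000))
    y=(abs(P[...,2]-.032)<.004)&(P[...,1]<-.03)&(P[...,1]>-.25)&(P[...,0]<.66)&(P[...,0]>.5)
    c=max(comps(y,20),key=lambda c:c[0][4]); q=P[c[2]]; print(nm,'transf',np.median(q[:,2]),q.mean(0),cv2.minAreaRect(q[:,:2].astype(np.float32)*1000))
board(T,'top'); board(w,'wrist')
cv2.imwrite('pics/b1.png',cv2.resize(w['img'],(800,600),interpolation=cv2.INTER_CUBIC))
E
```

```text
{'t': np.float64(35.0), 'eef_pos': array([ 0.5815, -0.1015,  0.2003]), 'tool_rot': array([ 0.7138, -0.0392,  0.6991,  0.0162]), 'force': array([-0.0849,  0.924 ,  0.4605]), 'gripper_width': np.float64(0.9981)}Traceback (most recent call last):
  File "<stdin>", line 5, in <module>
    return _quantile_unchecked(
        a, q, axis, out, overwrite_input, method, keepdims, weights)
    return _ureduce(a,
                    func=_quantile_ureduce_func,
    ...<5 lines>...
                    overwrite_input=overwrite_input,
                    method=method)
    r = func(a, **kwargs)
    result = _quantile(arr,
                       quantiles=q,
    ...<2 lines>...
                       out=out,
                       weights=wgt)
    slices_having_nans = np.isnan(arr[-1, ...])
                                  ~~~^^^^^^^^^
IndexError: index -1 is out of bounds for axis 0 with size 0
```

```bash
cat > board.py <<'E'
from h import *
s=st(); M=TM(s); print('heading',np.degrees(np.arctan2(M[1,2],M[0,2])).round(2))
d=grab('wrist'); P=world(d); h=cv2.cvtColor(d['img'],cv2.COLOR_BGR2HSV)
ww=(P[...,1]<0.02)&(P[...,1]>-.3)&(P[...,0]<.70)&(P[...,0]>.5)
g=(h[...,0]>40)&(h[...,0]<90)&(h[...,1]>80)&(abs(P[...,2]-.003)<.006)&ww
cs=comps(cv2.morphologyEx(g.astype(np.uint8),cv2.MORPH_CLOSE,np.ones((9,9))),100)
for c in cs:
    q=P[c[2]]; q=q[abs(q[:,2]-.004)<.004]; print('board',c[0],np.median(q[:,2]).round(4),cv2.minAreaRect(q[:,:2].astype(np.float32)*1000))
y=(abs(P[...,2]-.032)<.003)&ww
for c in comps(y,60):
    q=P[c[2]]; print('transf',c[0],q.mean(0).round(4),cv2.minAreaRect(q[:,:2].astype(np.float32)*1000))
cv2.imwrite('pics/b1.png',cv2.resize(d['img'],(800,600),interpolation=cv2.INTER_CUBIC))
E
python3 board.py
```

```text
{'t': np.float64(35.05), 'eef_pos': array([ 0.5817, -0.1004,  0.2002]), 'tool_rot': array([ 0.7138, -0.0397,  0.6991,  0.0168]), 'force': array([-0.6342,  0.3079, -0.5003]), 'gripper_width': np.float64(1.0023)}
heading 4.6
board [ 226  149   80   99 4818] 0.0034 ((605.427001953125, -137.20994567871094), (90.5356674194336, 122.4294204711914), 9.80794620513916)
transf [251 194  36  31 973] [ 0.6051 -0.1368  0.0314] ((605.01708984375, -137.40577697753906), (40.133506774902344, 34.233741760253906), 8.821592330932617)
transf [260 306  73   8 238] [ 0.6532 -0.2726  0.0319] ((653.5382690429688, -272.8768005371094), (92.82324981689453, 7.011612892150879), 3.752918243408203)
```

View pics/b1.png

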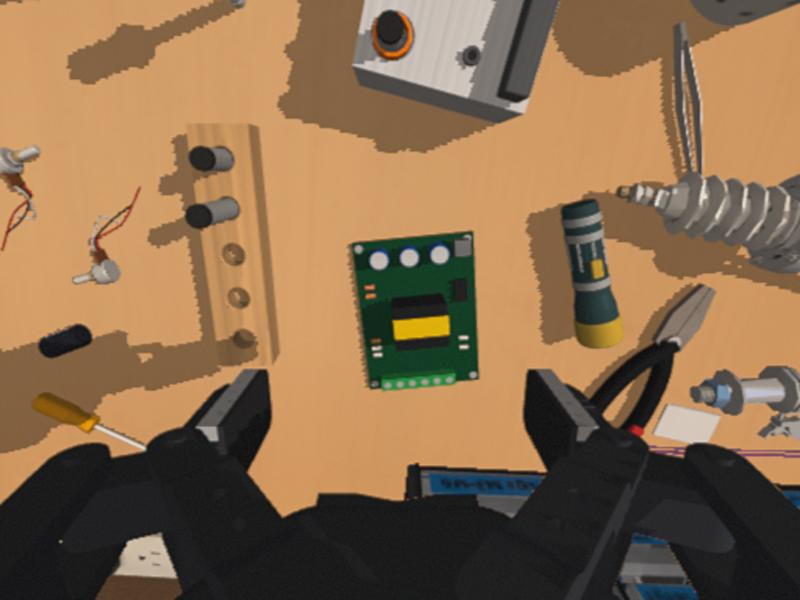

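The board sits at about (420,310) in the view with yaw near 9.3°. One post is visible in collar 1, and three rack holes are empty. I'll turn over the board.

Emit:
play_rows(
  deltas=[
    {"tx": 0.5, "ty": -1, "tz": 0, "yaw": 8.5, "grip": 1},
    {"tx": 1, "ty": -2, "tz": 0, "yaw": 17, "grip": 1},
    {"tx": 0, "ty": -3, "tz": 0, "yaw": 25.5, "grip": 1},
    {"tx": -1, "ty": -3.7, "tz": 0, "yaw": 34, "grip": 1},
    {"tx": -2, "ty": -3.7, "tz": 0, "yaw": 42.5, "grip": 1},
    {"tx": -2, "ty": -3.7, "tz": 0, "yaw": 51, "grip": 1},
    {"tx": -2, "ty": -3.7, "tz": 0, "yaw": 59.5, "grip": 1},
    {"tx": -2, "ty": -3.7, "tz": 0, "yaw": 68, "grip": 1},
    {"tx": -2, "ty": -3.7, "tz": 0, "yaw": 76.5, "grip": 1},
    {"tx": -2, "ty": -3.7, "tz": 0, "yaw": 85, "grip": 1},
  ],
)

```text
t: 36.1
eef_pos: [0.562, -0.1353, 0.2002]
tool_rot: [0.513, -0.504, 0.486, 0.497]
force: [0.1, 0.4, -0.1]
gripper_width: 1.001
```

Emit:
play_rows(
  deltas=[
    {"tx": 0, "ty": 0, "tz": 0, "yaw": 8.5, "grip": 1},
    {"tx": 0, "ty": 0, "tz": 0, "yaw": 9.7, "grip": 1},
    {"tx": 0, "ty": 0, "tz": 0, "yaw": 9.7, "grip": 1},
  ],
)

```text
t: 36.4
eef_pos: [0.5622, -0.1346, 0.2002]
tool_rot: [-0.469, 0.543, -0.442, -0.538]
force: [-0.1, -0.5, 0.0]
gripper_width: 0.997
```

```bash
python3 board.py
```

```text
{'t': np.float64(36.4), 'eef_pos': array([ 0.5622, -0.1346,  0.2002]), 'tool_rot': array([-0.4692,  0.5426, -0.4423, -0.5383]), 'force': array([-0.0589, -0.5077,  0.0035]), 'gripper_width': np.float64(0.9971)}
heading 99.74
board [ 190  167  103   70 4765] 0.0036 ((605.2689208984375, -137.7303924560547), (91.5624771118164, 122.37458038330078), 9.770082473754883)
transf [ 95 192  27  76 210] [ 0.64   -0.2766  0.0321] ((650.3921508789062, -275.0392761230469), (94.20643615722656, 23.787981033325195), 16.397184371948242)
transf [226 194  30  34 967] [ 0.6047 -0.1387  0.0315] ((605.3522338867188, -138.89981079101562), (40.34008026123047, 32.92794418334961), 9.776745796203613)
transf [360 199  26  47 151] [0.5951 0.0151 0.0321] ((594.9943237304688, 15.094022750854492), (1.8294439315795898, 62.994197845458984), 80.51433563232422)
```

Emit:
play_rows(
  deltas=[
    {"tx": 4.3, "ty": -0.35, "tz": 0, "yaw": 0, "grip": 1},
    {"tx": 4.3, "ty": -0.35, "tz": -2, "yaw": 0, "grip": 1},
    {"tx": 4.3, "ty": -0.35, "tz": -6, "yaw": 0, "grip": 1},
    {"tx": 4.3, "ty": -0.35, "tz": -10, "yaw": 0, "grip": 1},
    {"tx": 4.3, "ty": -0.35, "tz": -13, "yaw": 0, "grip": 1},
    {"tx": 4.3, "ty": -0.35, "tz": -15, "yaw": 0, "grip": 1},
    {"tx": 4.3, "ty": -0.35, "tz": -16, "yaw": 0, "grip": 1},
    {"tx": 4.3, "ty": -0.35, "tz": -16, "yaw": 0, "grip": 1},
  ],
)

```text
t: 37.25
eef_pos: [0.6046, -0.1379, 0.0392]
tool_rot: [-0.469, 0.542, -0.443, -0.538]
force: [0.1, -0.2, 0.6]
gripper_width: 1.002
```

```bash
python3 board.py
```

```text
{'t': np.float64(37.25), 'eef_pos': array([ 0.6046, -0.1379,  0.0392]), 'tool_rot': array([-0.4695,  0.5415, -0.4435, -0.5382]), 'force': array([ 0.0725, -0.1974,  0.5954]), 'gripper_width': np.float64(1.0024)}
heading 99.59
board [  145   156   212   136 16506] 0.0036 ((605.930908203125, -138.14974975585938), (92.6163558959961, 123.37857818603516), 9.86556625366211)
transf [ 220  214   66   70 4328] [ 0.6041 -0.1386  0.0316] ((605.4659423828125, -138.36871337890625), (41.070587158203125, 33.95595932006836), 9.851384162902832)
transf [169 236   5  34  65] [ 0.6115 -0.1802  0.0335] ((611.5253295898438, -180.07925415039062), (19.412925720214844, 0.7942062616348267), 9.461170196533203)
transf [493 285  19  33 271] [0.616  0.0116 0.0317] ((614.569091796875, 11.949121475219727), (3.962362051010132, 18.279891967773438), 86.09909057617188)
transf [  0 296   5  26  61] [ 0.6655 -0.2726  0.0301] ((663.685546875, -272.5185241699219), (2.1030383110046387, 18.22997283935547), 87.75543975830078)
```

View pics/b1.png

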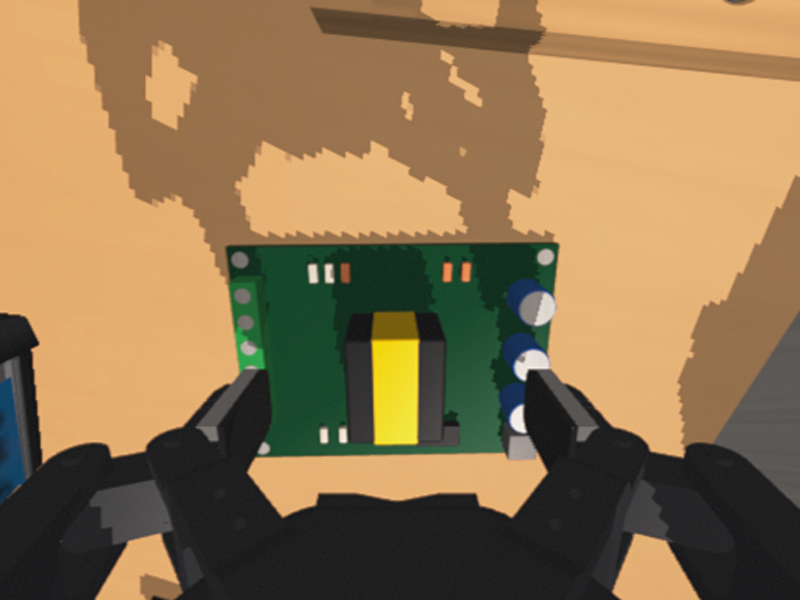

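The transformer at (395,380) is centred and square to the jaws. The capacitors at (530,360) lie under the wide-open right finger, so I'll narrow the opening first, then go down and grip.

Emit:
play_rows(
  deltas=[
    {"tx": 0.1, "ty": -0.04, "tz": 0.4, "yaw": 0.2, "grip": 0.58},
    {"tx": 0.1, "ty": -0.04, "tz": 0.4, "yaw": 0.2, "grip": 0.58},
    {"tx": 0.1, "ty": -0.04, "tz": 0.4, "yaw": 0.2, "grip": 0.58},
    {"tx": 0.1, "ty": -0.04, "tz": 0.4, "yaw": 0.2, "grip": 0.58},
    {"tx": 0.1, "ty": -0.04, "tz": -0.5, "yaw": 0.2, "grip": 0.58},
    {"tx": 0.1, "ty": -0.04, "tz": -1.1, "yaw": 0.2, "grip": 0.58},
    {"tx": 0.1, "ty": -0.04, "tz": -1.1, "yaw": 0.2, "grip": 0.58},
  ],
)

```text
t: 38.0
eef_pos: [0.6054, -0.1384, 0.0279]
tool_rot: [-0.468, 0.542, -0.443, -0.539]
force: [0.2, 0.1, -0.6]
gripper_width: 0.579
```

Emit:
play_rows(
  deltas=[
    {"tx": 0, "ty": 0, "tz": 0, "yaw": 0, "grip": 0.2},
    {"tx": 0, "ty": 0, "tz": 0, "yaw": 0, "grip": 0.2},
    {"tx": 0, "ty": 0, "tz": 0, "yaw": 0, "grip": 0.2},
    {"tx": 0, "ty": 0, "tz": 0, "yaw": 0, "grip": 0.2},
    {"tx": 0, "ty": 0, "tz": 0, "yaw": 0, "grip": 0.2},
  ],
  squeeze=60,
)

```text
t: 38.5
eef_pos: [0.6054, -0.1384, 0.0279]
tool_rot: [-0.468, 0.542, -0.443, -0.539]
force: [-0.3, -0.1, -2.4]
gripper_width: 0.386
```

Emit:
play_rows(
  deltas=[
    {"tx": 0, "ty": 0, "tz": 2, "yaw": 0, "grip": 0.2},
    {"tx": 0, "ty": 0, "tz": 5, "yaw": 0, "grip": 0.2},
    {"tx": 0, "ty": 0, "tz": 9, "yaw": 0, "grip": 0.2},
    {"tx": 0, "ty": 0, "tz": 12, "yaw": 0, "grip": 0.2},
    {"tx": 0, "ty": 0, "tz": 14, "yaw": 0, "grip": 0.2},
    {"tx": 0, "ty": 0, "tz": 14, "yaw": 0, "grip": 0.2},
    {"tx": 0, "ty": 0, "tz": 14, "yaw": 0, "grip": 0.2},
  ],
)

```text
t: 39.2
eef_pos: [0.6052, -0.1382, 0.1677]
tool_rot: [-0.468, 0.542, -0.442, -0.539]
force: [1.4, -0.3, -1.9]
gripper_width: 0.389
```

```bash
cat > hb.py <<'E'
from h import *
s=st(); M=TM(s); e=s['eef_pos']; hd=np.degrees(np.arctan2(M[1,2],M[0,2])); print('approach',M[:,0].round(4),'jaw',M[:,2].round(4),'heading',hd.round(2))
d=grab('wrist'); P=world(d); h=cv2.cvtColor(d['img'],cv2.COLOR_BGR2HSV)
near=(np.linalg.norm((P-e)[...,:2],axis=-1)<.1)&(abs(P[...,2]-e[2]+.024)<.012)
g=(h[...,0]>40)&(h[...,0]<90)&(h[...,1]>80)&near
q=P[g]; A=np.c_[q[:,:2]-e[:2],np.ones(len(q))]
k=np.ones(len(q),bool)
for _ in range(5):
    p=np.linalg.lstsq(A[k],q[k,2],rcond=None)[0]; k=abs(A@p-q[:,2])<.002
print('plane slopes x,y',p[:2].round(4),'top z at TCP',(p[2]-e[2]).round(4))
m=cv2.morphologyEx(g.astype(np.uint8),cv2.MORPH_CLOSE,np.ones((9,9)))>0
m&=abs(P[...,2]-(P[...,:2]-e[:2])@p[:2]-p[2])<.003
r=cv2.minAreaRect((P[m][:,:2]*1000).astype(np.float32)); print(r, 'rel',(np.array(r[0])/1000-e[:2]).round(4))
# edges along board: fit near long edge
cv2.imwrite('pics/hb.png',cv2.resize(d['img'],(800,600),interpolation=cv2.INTER_CUBIC))
E
python3 hb.py
```

```text
{'t': np.float64(39.2), 'eef_pos': array([ 0.6052, -0.1382,  0.1677]), 'tool_rot': array([-0.4684,  0.5423, -0.4424, -0.5392]), 'force': array([ 1.3637, -0.2586, -1.8563]), 'gripper_width': np.float64(0.3888)}
approach [ 0.027   0.0253 -0.9993] jaw [-0.1704  0.9852  0.0204] heading 99.81
plane slopes x,y [0.0001 0.0044] top z at TCP -0.0242
((605.56396484375, -137.5238037109375), (92.2843017578125, 124.03868865966797), 9.950955390930176) rel [0.0003 0.0007]
```

Emit:
play_rows(
  deltas=[
    {"tx": 0.1, "ty": 3, "tz": 0.5, "yaw": -4, "grip": 0.2},
    {"tx": 0.2, "ty": 7, "tz": 0.5, "yaw": -8, "grip": 0.2},
    {"tx": 0.4, "ty": 11, "tz": 0.5, "yaw": -12, "grip": 0.2},
    {"tx": 0.5, "ty": 15, "tz": 0.5, "yaw": -16, "grip": 0.2},
    {"tx": 0.6, "ty": 19, "tz": 0, "yaw": -19.4, "grip": 0.2},
    {"tx": 0.7, "ty": 22.1, "tz": 0, "yaw": -19.4, "grip": 0.2},
    {"tx": 0.7, "ty": 22.1, "tz": 0, "yaw": -19.4, "grip": 0.2},
    {"tx": 0.7, "ty": 22.1, "tz": 0, "yaw": -19.4, "grip": 0.2},
    {"tx": 0.7, "ty": 22.1, "tz": 0, "yaw": -19.4, "grip": 0.2},
  ],
)

```text
t: 40.15
eef_pos: [0.6115, 0.0816, 0.1661]
tool_rot: [0.552, -0.459, 0.529, 0.453]
force: [-0.5, -1.3, -2.6]
gripper_width: 0.385
```

```bash
python3 hb.py; python3 - <<'E'
from h import *
d=grab('wrist'); P=world(d)
for zz,n in((.06,'face'),):
    m=(abs(P[...,2]-zz)<.003)&(P[...,1]>0)&(P[...,1]<.17)&(P[...,0]>.5)&(P[...,0]<.7); q=P[m]; print(m.sum())
    X=[];Y=[]
    for y in np.arange(.03,.15,.002):
        k=q[abs(q[:,1]-y)<.001]
        if len(k)>2: Y.append(y);X.append(k[:,0].min())
    if len(Y)>8:
        Y=np.array(Y);X=np.array(X)
        for _ in range(4):
            p=np.polyfit(Y,X,1); r=abs(np.polyval(p,Y)-X); k=r<max(.0008,np.median(r)*2); Y,X=Y[k],X[k]
        print('near edge yaw',-np.degrees(np.arctan(p[0])),'x at .0837',np.polyval(p,.0837))
E
```

```text
{'t': np.float64(40.15), 'eef_pos': array([0.6115, 0.0816, 0.1661]), 'tool_rot': array([ 0.5521, -0.4592,  0.5285,  0.4528]), 'force': array([-0.5083, -1.2628, -2.6068]), 'gripper_width': np.float64(0.3853)}
approach [ 0.0313  0.0146 -0.9994] jaw [0.1677 0.9857 0.0196] heading 80.35
plane slopes x,y [-0.0017  0.0032] top z at TCP -0.0242
((611.9212646484375, 81.7227554321289), (123.62769317626953, 92.52708435058594), 80.36233520507812) rel [0.0005 0.0001]
2816
near edge yaw -9.643691870223288 x at .0837 0.5599223189513994
```

View pics/hb.png

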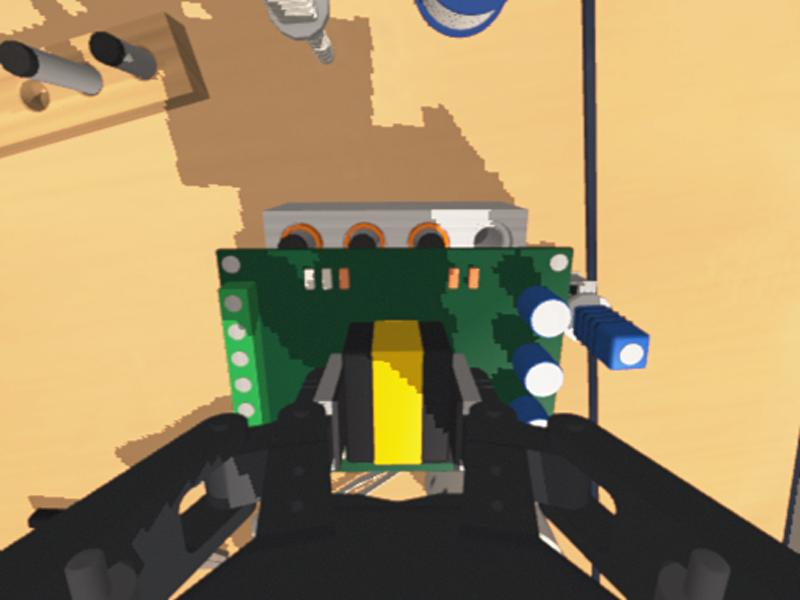

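The held board is flat and square over the fixture. Three black post tops show in the collars at (300,240), (363,240) and (428,237), and the rod stands in its clip at right. I'll lower it.

Emit:
play_rows(
  deltas=[
    {"tx": 0.06, "ty": 0.19, "tz": 0, "yaw": 0.1, "grip": 0.2},
    {"tx": 0.06, "ty": 0.19, "tz": 0, "yaw": 0.1, "grip": 0.2},
    {"tx": 0.06, "ty": 0.19, "tz": -2, "yaw": 0.1, "grip": 0.2},
    {"tx": 0.06, "ty": 0.19, "tz": -4, "yaw": 0.1, "grip": 0.2},
    {"tx": 0.06, "ty": 0.19, "tz": -5, "yaw": 0.1, "grip": 0.2},
    {"tx": 0.06, "ty": 0.19, "tz": -5.3, "yaw": 0.1, "grip": 0.2},
    {"tx": 0.06, "ty": 0.19, "tz": -5.3, "yaw": 0.1, "grip": 0.2},
    {"tx": 0.06, "ty": 0.19, "tz": -5.3, "yaw": 0.1, "grip": 0.2},
  ],
)

```text
t: 41.05
eef_pos: [0.6128, 0.0833, 0.1143]
tool_rot: [0.552, -0.46, 0.528, 0.453]
force: [-0.1, -0.3, -2.4]
gripper_width: 0.384
```

```bash
python3 hb.py
```

```text
{'t': np.float64(41.05), 'eef_pos': array([0.6128, 0.0833, 0.1143]), 'tool_rot': array([ 0.5524, -0.4597,  0.5277,  0.4528]), 'force': array([-0.138 , -0.2628, -2.3785]), 'gripper_width': np.float64(0.3842)}
approach [ 0.033   0.0152 -0.9993] jaw [0.1667 0.9858 0.0205] heading 80.4
plane slopes x,y [-0.0001  0.004 ] top z at TCP -0.0242
((613.289794921875, 83.4944076538086), (123.6216049194336, 92.31090545654297), 80.30626678466797) rel [0.0005 0.0002]
```

Emit:
play_rows(
  deltas=[
    {"tx": -0.05, "ty": 0.02, "tz": -0.2, "yaw": 0.2, "grip": 0.2},
    {"tx": -0.05, "ty": 0.02, "tz": -0.4, "yaw": 0.2, "grip": 0.2},
    {"tx": -0.05, "ty": 0.02, "tz": -0.58, "yaw": 0.2, "grip": 0.2},
    {"tx": -0.05, "ty": 0.02, "tz": -0.6, "yaw": 0.2, "grip": 0.2},
    {"tx": -0.05, "ty": 0.02, "tz": -0.6, "yaw": 0.2, "grip": 0.2},
  ],
)

```text
t: 41.6
eef_pos: [0.6123, 0.0836, 0.1083]
tool_rot: [0.552, -0.461, 0.527, 0.454]
force: [0.7, -0.2, -2.0]
gripper_width: 0.388
```

Emit:
play_rows(
  deltas=[
    {"tx": 0, "ty": 0, "tz": -0.07, "yaw": 0, "grip": 0.2},
    {"tx": 0, "ty": 0, "tz": -0.07, "yaw": 0, "grip": 0.2},
    {"tx": 0, "ty": 0, "tz": -0.05, "yaw": 0, "grip": 0.58},
    {"tx": 0, "ty": 0, "tz": -0.05, "yaw": 0, "grip": 0.58},
    {"tx": 0, "ty": 0, "tz": -0.05, "yaw": 0, "grip": 0.58},
    {"tx": 0, "ty": 0, "tz": 1, "yaw": 0, "grip": 0.58},
    {"tx": 0, "ty": 0, "tz": 4, "yaw": 0, "grip": 0.58},
    {"tx": 0, "ty": 0, "tz": 8, "yaw": 0, "grip": 0.58},
    {"tx": 0, "ty": 0, "tz": 11, "yaw": 0, "grip": 0.58},
  ],
)

```text
t: 42.5
eef_pos: [0.6126, 0.0833, 0.2212]
tool_rot: [0.552, -0.461, 0.526, 0.453]
force: [-0.4, -0.3, -0.5]
gripper_width: 0.577
```

Emit:
play_rows(
  deltas=[
    {"tx": -4, "ty": 1, "tz": 0, "yaw": 0, "grip": 0.58},
    {"tx": -5, "ty": 4, "tz": 0, "yaw": 0, "grip": 0.58},
    {"tx": -5, "ty": 4, "tz": 0, "yaw": 0, "grip": 0.58},
    {"tx": -5, "ty": 4, "tz": 0, "yaw": 0, "grip": 0.58},
  ],
)

```text
t: 42.9
eef_pos: [0.5626, 0.124, 0.2221]
tool_rot: [0.552, -0.461, 0.526, 0.454]
force: [-0.0, -0.5, 0.1]
gripper_width: 0.581
```

```bash
cat > fin.py <<'E'
from h import *
s=st(); e=s['eef_pos']; d=grab('wrist'); P=world(d); h=cv2.cvtColor(d['img'],cv2.COLOR_BGR2HSV)
near=(np.linalg.norm(P[...,:2]-[.6125,.0837],axis=-1)<.1)&(abs(P[...,2]-.084)<.008)
g=(h[...,0]>40)&(h[...,0]<90)&(h[...,1]>80)&near
q=P[g]; A=np.c_[q[:,:2]-[.6125,.0837],np.ones(len(q))]; k=np.ones(len(q),bool)
for _ in range(5):
    p=np.linalg.lstsq(A[k],q[k,2],rcond=None)[0]; k=abs(A@p-q[:,2])<.002
m=cv2.morphologyEx(g.astype(np.uint8),cv2.MORPH_CLOSE,np.ones((9,9)))>0
m&=abs(P[...,2]-.084)<.004
print('board plane',p.round(4),cv2.minAreaRect((P[m][:,:2]*1000).astype(np.float32)))
m=(abs(P[...,2]-.06)<.003)&(P[...,1]>0)&(P[...,1]<.17)&(P[...,0]>.5)&(P[...,0]<.6); q=P[m]
Y=[];X=[]
for y in np.arange(.03,.14,.002):
    k=q[abs(q[:,1]-y)<.001]
    if len(k)>2: Y.append(y);X.append(k[:,0].min())
if len(Y)>8: pp=np.polyfit(Y,X,1); print('near edge yaw',-np.degrees(np.arctan(pp[0])),'x at .0837',np.polyval(pp,.0837))
# end-face extents along fixture y of the visible top strip
u=np.array([.1633,.9866]); v=q[:,:2]@u; print('strip along y',np.percentile(v,[.5,99.5]).round(4),'mid',np.percentile(v,[.5,99.5]).mean().round(4),'expected origin',(np.array([.6105,.084])@u).round(4))
E
python3 fin.py; python3 chk.py f1.png
```

```text
{'t': np.float64(42.9), 'eef_pos': array([0.5626, 0.124 , 0.2221]), 'tool_rot': array([ 0.5522, -0.4612,  0.5258,  0.4537]), 'force': array([-0.0143, -0.477 ,  0.0713]), 'gripper_width': np.float64(0.5809)}
board plane [-0.0003  0.001   0.0835] ((612.8181762695312, 84.05245208740234), (122.27483367919922, 92.11434936523438), 80.83126068115234)
near edge yaw -9.480985614161561 x at .0837 0.5597519226305888
strip along y [0.1124 0.2518] mid 0.1821 expected origin 0.1826
{'t': np.float64(42.95), 'eef_pos': array([0.5629, 0.1232, 0.2218]), 'tool_rot': array([ 0.5523, -0.461 ,  0.5262,  0.4533]), 'force': array([-0.8976,  0.2547,  0.0651]), 'gripper_width': np.float64(0.5779)}
0.095 [0.6105 0.135  0.095 ] 130
0.105 [0.619  0.1804 0.1042] 18
```

Emit:
play_rows(
  deltas=[
    {"tx": 1.8, "ty": 4.9, "tz": -1, "yaw": 0, "grip": 1},
    {"tx": 1.8, "ty": 4.9, "tz": -1, "yaw": 0, "grip": 1},
    {"tx": 1.8, "ty": 4.9, "tz": -1, "yaw": 0, "grip": 1},
    {"tx": 1.8, "ty": 4.9, "tz": -1, "yaw": 0, "grip": 1},
  ],
)

```text
t: 43.4
eef_pos: [0.5812, 0.1703, 0.2114]
tool_rot: [0.552, -0.461, 0.527, 0.453]
force: [-0.4, -0.8, -0.0]
gripper_width: 1.0
```

```bash
python3 chk.py; python3 - <<'E'
from h import *
import pickle
def an(d,n):
    P=world(d); h=cv2.cvtColor(d['img'],cv2.COLOR_BGR2HSV)
    b=(abs(h[...,0].astype(int)-110)<15)&(h[...,1]>120)&(P[...,1]>.155)&(P[...,1]<.2)&(P[...,0]>.57)&(P[...,0]<.65)
    q=P[b&(P[...,2]<.127)&(P[...,2]>.092)]
    A=np.c_[q[:,1]-.176,q[:,2]-.11,np.ones(len(q))]; k=np.ones(len(q),bool)
    for _ in range(5):
        p=np.linalg.lstsq(A[k],q[k,0],rcond=None)[0]; k=abs(A@p-q[:,0])<.0015
    print(n,'front face: dx/dy,dx/dz,x',p.round(4),k.sum(),'y range',np.percentile(q[:,1],[2,98]).round(4))
    t=P[(abs(P[...,2]-.131)<.002)&(P[...,1]>.155)&(P[...,1]<.2)&(P[...,0]<.65)&(P[...,0]>.6)]
    print(n,'top',len(t),np.median(t,0).round(4),cv2.minAreaRect((t[:,:2]*1000).astype(np.float32)))
    for z in(.02,.03,.04): 
        k=(abs(P[...,2]-z)<.005)&(abs(P[...,1]-.177)<.004)&(P[...,0]<.64)&(P[...,0]>.6); 
        if k.sum(): print('stem',z,np.median(P[k],0).round(4),k.sum())
an(pickle.load(open('w3.pkl','rb')),'start'); an(grab('wrist'),'now')
E
```

```text
{'t': np.float64(43.4), 'eef_pos': array([0.5812, 0.1703, 0.2114]), 'tool_rot': array([ 0.5525, -0.4605,  0.5272,  0.4525]), 'force': array([-0.3612, -0.8294, -0.0449]), 'gripper_width': np.float64(0.9996)}
rod top 82 [0.627  0.1759 0.1311]
0.095 [0.6137 0.1374 0.0954] 184
0.105 [0.6186 0.1766 0.1046] 72
0.115 [0.6188 0.1769 0.1146] 80
0.125 [0.6195 0.1768 0.1279] 139
start front face: dx/dy,dx/dz,x [ 0.1584 -0.002   0.6178] 269 y range [0.171  0.1839]
start top 333 [0.625  0.1761 0.1305] ((625.4553833007812, 176.06948852539062), (15.457171440124512, 16.564804077148438), 78.0503921508789)
stem 0.02 [0.6215 0.1769 0.02  ] 18
stem 0.03 [0.621  0.1766 0.0259] 3
now front face: dx/dy,dx/dz,x [0.1204 0.0192 0.6187] 252 y range [0.1703 0.1832]
now top 296 [0.626  0.1758 0.1306] ((626.3213500976562, 175.62225341796875), (15.590770721435547, 15.659866333007812), 84.41622161865234)
stem 0.02 [0.6209 0.1767 0.0185] 15
stem 0.03 [0.6208 0.1769 0.0269] 10
```

```bash
python3 -c "
from plant import order
print(order.sign_off())"
```

```text
the job is handed in; nothing more can be done
None
```

The fixture is set up and the job is handed in, at 43 s on the robot's clock. The rod is back in its clip, three posts are seated, and the board rests on ledge and posts.

**Sounding:** I drew the rod out of the clip and sounded the three collared sockets at y = -51, -17 and 17. Their depths are 52, 36 and 20 mm, so they took the 72, 56 and 40 mm posts. The fourth socket has no collar and was not used.

**Order:** I pressed the rod home right after sounding, because the gripper was needed for the posts and board. I checked it again at the end.

**Last checks:**
- **Board:** flat to about 0.1°, centred within about 1 mm and square within about 0.5° of the fixture. Its top face measured z = 0.0835 m, which puts the underside level with the 80 mm ledge.
- **Posts:** the 72 and 56 mm posts measured level with the ledge, at 0.080 m. The arm hid the 40 mm post from the top camera, so its height comes only from the lowering height and from the board lying flat on it.
- **Rod:** its top height is the same as at the start and its stem is within about 1 mm. It leans about 1.2° and is turned about 2° from its first pose.

**What went less well:**
- I pressed too hard in the first two sockets, up to 57 N at the wrist. The rod slipped about 4 mm in the grip and the tool tilted about 2° for the rest of the run. I measured the slip by camera and allowed for it in the later readings. The readings for sockets 1 and 3 are clear. Socket 2's 36 mm depends on that slip correction.
- The picture limit stopped me viewing the final scene, so the last checks are from depth measurements only. I did not measure the torch or solder reel at the end, but no move went near them.

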